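# Lock the violin maker's gouges away

### The job

Put the gouges away for the night: set the case's three dials to the code (orange pointer to yellow on the nearest dial, blue on the middle one, white on the farthest), slide the clear lid fully open, and press every gouge from the cork mat down into a free pair of spring clips, blade towards the dials, until its handle has snapped home in both clips; the gouge already in the case stays in its clips. Then slide the lid fully shut, scramble the lock by turning every dial to another colour than its code, and leave the bottle, plane and glue pot where they are.

Things in the scene. Friction and masses are not known exactly. Their poses are not given: they have to be found in the camera images.
- case: Wooden tool case, fixed, 512 mm (x) by 252 mm (y), walls 74 mm high, 8 mm thick. Origin on the bench under the middle of its storage bay (inside 250 by 236 mm, floor 8 mm above the bench), at the robot's end; +x away from the robot, +y left to the lock deck (512 by 90 mm, top 78 mm above the bench). Beyond x = 133 mm lies a show bay under a fixed pane.
- lid (a joint): Clear sliding lid of the storage bay, 262 by 252 mm, top 81 mm above the bench. Value: m slid along the case's +x, over the show bay: 0 shut, 0.25 fully open. About 2 N to slide; stays where left. If a dial is over about 0.2 rad off its code, teeth in the deck stop the lid within 15 mm. With the lid fully shut or fully open the dials turn freely.
- lid_pull (a point): Middle of the lid's pull: a dark wooden ridge 70 mm long (y), 12 mm thick (x), 20 mm tall, standing on the lid 19 mm behind its front edge. The point is 91 mm above the bench, the pull's top 101 mm. Moves with the lid; axes as the case's.
- dial_near (a joint): Nearest lock dial: black disc (radius 25 mm) turning on the deck, with a bar grip. Value: angle in rad of the bar's orange end (the pointer), 0 along the case's +x, growing counter-clockwise from above; stops at -2.8 and 2.8. 0.06 N m of friction; stays where left. Dots around it: red -2.618, yellow -1.571, green -0.524, blue 0.524, white 1.571, black 2.618. Its code: yellow, -1.571.
- dial_mid (a joint): Middle lock dial: black disc (radius 25 mm) turning on the deck, with a bar grip. Value: angle in rad of the bar's orange end (the pointer), 0 along the case's +x, growing counter-clockwise from above; stops at -2.8 and 2.8. 0.06 N m of friction; stays where left. Dots around it: red -2.618, yellow -1.571, green -0.524, blue 0.524, white 1.571, black 2.618. Its code: blue, 0.524.
- dial_far (a joint): Farthest lock dial: black disc (radius 25 mm) turning on the deck, with a bar grip. Value: angle in rad of the bar's orange end (the pointer), 0 along the case's +x, growing counter-clockwise from above; stops at -2.8 and 2.8. 0.06 N m of friction; stays where left. Dots around it: red -2.618, yellow -1.571, green -0.524, blue 0.524, white 1.571, black 2.618. Its code: white, 1.571.
- dial_near_grip (a point): On the axis of dial_near, inside its steel bar grip: 46 mm long, 12 mm thick, upright, from 88 to 112 mm above the bench (the point at 104 mm). Its x axis points to the bar's orange end; z up. The dials stand 75 mm apart along the case's x; dots 33 mm from the axis.
- dial_mid_grip (a point): On the axis of dial_mid, inside its steel bar grip: 46 mm long, 12 mm thick, upright, from 88 to 112 mm above the bench (the point at 104 mm). Its x axis points to the bar's orange end; z up. The dials stand 75 mm apart along the case's x; dots 33 mm from the axis.
- dial_far_grip (a point): On the axis of dial_far, inside its steel bar grip: 46 mm long, 12 mm thick, upright, from 88 to 112 mm above the bench (the point at 104 mm). Its x axis points to the bar's orange end; z up. The dials stand 75 mm apart along the case's x; dots 33 mm from the axis.
- slot1 (a point): Slot 1 of 4, nearest the robot: a pair of spring clips on the bay floor for one gouge lying along the case's +y, blade to +y. The point is where the gouge's origin sits when home, 46 mm above the bench, 38 above the bay floor. The two clips, 16 mm wide each, stand 42 mm either side along y, so 68 mm between them is free for fingers.
- slot2 (a point): Slot 2, like slot 1, 50 mm farther along the case's +x. Each clip has a fixed steel cheek on its -x side and a sprung hinged brass jaw on its +x side, whose lip hooks over the handle. Their flared mouths reach 27 mm above the point. Pressed straight down with about 5 to 20 N, the handle swings the jaws aside and they snap over it.
- slot3 (a point): Slot 3, like slot 1, 50 mm beyond slot 2. A gouge that fits the bay has at most about 15 mm of play along y; the wrong way round it does not fit.
- slot4 (a point): Slot 4, like slot 1, 50 mm beyond slot 3, the farthest from the robot; 50 mm from the bay's far wall.
- mat: Cork mat, 360 (x) by 270 mm, 3 mm thick, fixed, on the bench to the right of the case; the gouges lie on it. Origin at its middle on the bench.
- gouge1: Carving gouge, mid-brown square wooden handle, steel blade; 205 mm long, 0.08 to 0.17 kg; may be absent. Origin on the axis at mid handle; x along the tool to the cutting edge, 140 mm ahead; the butt is 65 mm behind. Handle 22 by 22 mm, edges chamfered 3 mm, from x -65 to 55 mm. Lying on the mat its axis is 14 mm above the bench. Blade 14 mm wide.
- gouge2: Carving gouge, dark red-brown square wooden handle, steel blade; 205 mm long, 0.08 to 0.17 kg; may be absent. Origin on the axis at mid handle; x along the tool to the cutting edge, 140 mm ahead; the butt is 65 mm behind. Handle 22 by 22 mm, edges chamfered 3 mm, from x -65 to 55 mm. Lying on the mat its axis is 14 mm above the bench. Blade 14 mm wide.
- gouge3: Carving gouge, pale square wooden handle, steel blade; 205 mm long, 0.08 to 0.17 kg; may be absent. Origin on the axis at mid handle; x along the tool to the cutting edge, 140 mm ahead; the butt is 65 mm behind. Handle 22 by 22 mm, edges chamfered 3 mm, from x -65 to 55 mm. Lying on the mat its axis is 14 mm above the bench. Blade 14 mm wide.
- gouge4: Carving gouge, nearly black square wooden handle, steel blade; 205 mm long, 0.08 to 0.17 kg; may be absent. Origin on the axis at mid handle; x along the tool to the cutting edge, 140 mm ahead; the butt is 65 mm behind. Handle 22 by 22 mm, edges chamfered 3 mm, from x -65 to 55 mm. If present it is in its clips already, in slot 2. Blade 14 mm wide.
- gouge5: Carving gouge, olive-grey square wooden handle, steel blade; 205 mm long, 0.08 to 0.17 kg; may be absent. Origin on the axis at mid handle; x along the tool to the cutting edge, 140 mm ahead; the butt is 65 mm behind. Handle 22 by 22 mm, edges chamfered 3 mm, from x -65 to 55 mm. If present it is in its clips already, in slot 4. Blade 14 mm wide.
- varnish: Bystander: amber varnish bottle with a black cap, radius 30 mm, 130 mm tall. Origin at the centre of its underside.
- plane: Bystander: small brass finger plane, 75 by 32 mm, 40 mm tall. Origin at the centre of its underside.
- gluepot: Bystander: blue ceramic glue pot, radius 42 mm, 85 mm tall, open top. Origin at the centre of its underside.
Mind the look-alikes: they are no part of the job. Leave any turquoise look-alike of the gouge1 alone.

How it is judged:
By the outcome, as a careful person would: the job done as asked, in the order asked, and still so for the second after the job is handed in, with the robot touching nothing.
Of gouge1, gouge2, gouge3 only 2 to 3 are there at a start; the rules pass over those that are not, and their reading is None.
Of gouge4, gouge5 only 1 to 1 are there at a start; the rules pass over those that are not, and their reading is None.
At some moment in a run one of gouge1, gouge2, gouge3 may be knocked a few centimetres aside while the robot is not near it.
Once in a run the grip may slacken for a moment while it holds something.
It also fails if it takes over 210 s, if anything falls off the work surface, if the arm or the gripper's body presses on something with over 40 N, if the wrist force passes 120 N, or if a joint passes its speed limit or range.

### The arm

A 6-joint arm with a two-finger parallel gripper is mounted at the origin on the work surface. World frame = base frame: x ahead of the robot, y to its left, z up, the work surface at z = 0. Lengths are in m, angles in degrees, forces in N, time in s.
With the tool pointing down it reaches from about 0.3 to 0.775 m from the base axis. Payload 14.6 kg.
Tool frame: the origin (TCP) lies between the finger pads; the fingertips stand 19 mm ahead of it and the grasp point (between the pads) is the TCP (nose_length is the distance from the TCP to the fingertips, in m); z points along the fingers, y is the line along which they close (so a half turn about z gives the same grasp; the last joint's range is limited). The gripper opens to 85 mm and grips with 20 to 120 N. Pads are 22 mm wide; open, the fingers measure 114 mm over their backs; the gripper's body (76 mm by 85 mm) begins 54 mm behind the grasp point. The pads swing forward as they close: fully open they stand 13 mm farther back than shut.
Start: joints at [66.887, 17.183, 87.147, -0, 75.671, -3.816], TCP at [0.182, 0.519, 0.25] pointing down, gripper open.
Joint ranges: [-173.82, 173.82], [-45.26, 126.66], [13.44, 144.39], [-59.66, 239.66], [0, 175.72], [-146.38, 146.38]. Speed limits (degrees/s): [127.2, 127.2, 147.25, 180, 180, 180].

### API

Orientations are given as a 3x3 rotation matrix whose columns are the frame's x, y, z axes.
In Python, from station import read_state, read_camera, calibration, job_done, regions_of, nose_length gives the robot as it stands.
- The arm moves only by the tool jog_arm, never from a script. Its argument "rows" is a list of rows, each a list of 6 numbers: the shift along the tool's x, y, z in units of 20 mm (1.0 is 20 mm), then the turn, a rotation vector about the tool's x, y, z in units of 0.1 rad (1.0 is 0.1 rad). In form: [[x, y, z, ax, ay, az], ...]. A call has 1 to 12 rows; each row shifts and turns the commanded pose from where the row before left it, along the tool's axes as they then stand; what a row does not reach is not made up. A row lasts 1/12 s, in which the tool goes at most 41.7 mm and 7.16 degrees, less where a joint would pass 70% of its speed; a pose out of reach is approached as far as the arm can. A call with a number of a shift or a turn outside -1 to 1 is refused whole. A call with a gripper value outside its range is refused whole. "gripper" is the closure, from -1 (fully open) to 1 (shut), set as the call begins (left out, the last holds). The fingers move at their own pace and stop on an object; "force" is the grip in N (left out, the last holds). Time passes only in rows, so rows that do not move let the fingers close. It gives the time, the measured TCP pose, the force, the opening and the grip force at its end, in the units of the state.
- read_state(): the state, without advancing time (a new reading comes with each control period).
- read_camera(name): name is "side" or "top"; returns the picture (400x640x3 uint8, red, green, blue); there is no depth.
- calibration(name): a dict with "fx", "fy", "cx", "cy" (pixels), "eye" and "attitude" of the camera in the world. Camera axes: x right, y up, looking along -z (the intrinsics and any distortion apply to the point x, -y, -z); pixel columns grow to the right and rows downward; lengths in m; the calibration is good to about 2 mm. A picture is of the moment at which its call begins. calibration takes no time and is no camera call.
- job_done(): hands the job in; it is judged then, once.
Trained networks look in the newest picture that a camera, given by its name, has taken for a name from the list of things; names that differ only in an ending like _2 or _b are one class to them, and where a whole thing is asked for, a point or a joint stands for the part that bears it (a point fixed in the world has none). Each returns a list of dicts, best first, with "conf" (0 to 1); they miss things now and then, are a little off and sometimes report something else, mostly with a low value. They report only what shows in the picture. A call takes as long as a camera call. They do not tell look-alikes from the thing itself.
- regions_of(camera, query): "pixels" (400x640 bool, what is visible of it) and "point" ([column, row] in pixels, amid what is visible of it).
The state is a dict: "clock": time; "joint_pos": joint angles; "qvel": joint speeds; "joint_torque": joint torques, N m; "ee_pos": TCP position; "tool_rot": TCP orientation; "contact_force": force on the tool from outside, world axes, zero at the start; "torque": the same for the moment, N m; "width": opening from 0.0 (shut) to 1.0 (fully open); "grip_force": force on a finger pad.
Only numpy, scipy, OpenCV 4.12 (cv2) and the standard library are available. Lean on these libraries where they do the work, as an engineer would, in place of code of your own. Each camera call takes 0.05 s, during which the arm holds its last target. There are 200 camera calls.

## Working session

There is one attempt and no reset: what is moved stays moved. The work goes in short steps, Python scripts to look and compute and a tool call to move; the robot and the scene stay as the last step left them, time stands still between calls to the robot, and variables do not carry over. Pictures are saved under pics/ and viewed, at most 14 in all, crops included, and the job is handed in when it is done.

Besides the shell and the picture viewer there is one more tool, called after "Call:" as a command line: name --pt "numbers of a row" for each row, then --argument value for the rest. jog_arm: Moves the arm, as the interface text tells. Its arguments: {"type":"object","properties":{"rows":{"type":"array","items":{"type":"array","items":{"type":"number"}}},"gripper":{"type":"number"},"force":{"type":"number"}},"required":["rows"]}

```bash
ls; mkdir -p pics; python3 - <<'E'
from station import *
import cv2
s=read_state(); print(s['clock'],s['ee_pos'],s['tool_rot'],s['width'])
for n in('top','side'):
    im=read_camera(n); cv2.imwrite(f'pics/{n}0.png',im[...,::-1]); print(calibration(n))
print(nose_length)
E
```

```text
pics
0.0 [0.1816467 0.5189091 0.2496969] [[-9.43822888e-01  3.30451378e-01 -4.92694992e-04]
 [ 3.30451730e-01  9.43822247e-01 -1.10442377e-03]
 [ 1.00058139e-04 -1.20519234e-03 -9.99999269e-01]] 0.9985544553690583
{'fx': 437.64626352053523, 'fy': 437.64626352053523, 'cx': 319.2191622324775, 'cy': 202.9029966220304, 'eye': array([ 0.25465144, -0.04156779,  1.60214567]), 'attitude': array([[ 6.03169066e-05,  9.87798623e-01, -1.55736564e-01],
       [-9.99966230e-01,  1.33942700e-03,  8.10836738e-03],
       [ 8.21803189e-03,  1.55730815e-01,  9.87765345e-01]])}
{'fx': 370.06306666991935, 'fy': 370.06306666991935, 'cx': 318.451241764023, 'cy': 202.88174063041504, 'eye': array([ 0.05155734, -0.9807366 ,  1.01658893]), 'attitude': array([[ 0.89798845,  0.30106481, -0.32089985],
       [-0.43999393,  0.60658871, -0.66215971],
       [-0.00469876,  0.73580576,  0.67717634]])}
0.019
```

View pics/top0.png

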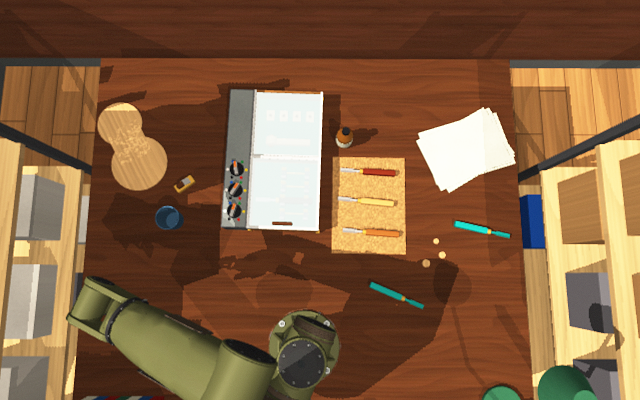

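View pics/side0.png

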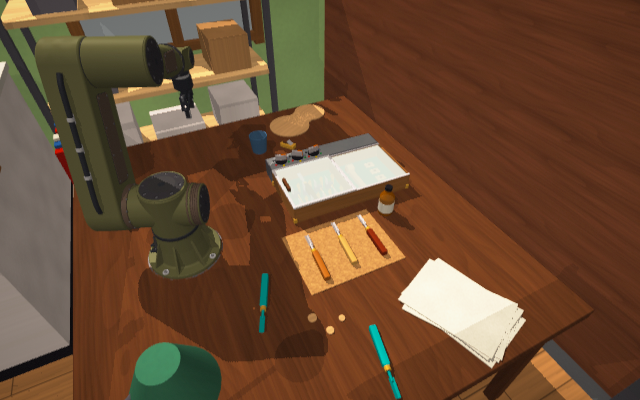

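The top view shows three gouges on the mat, all with blades pointing to +y: red-brown (375,172), pale (370,202) and mid-brown (375,232). The two turquoise look-alikes, at (397,295) and (482,229), are off the mat and I'll leave them alone. The dials are at (236,168), (235,189) and (234,211), and the lid pull is at (283,223).

```bash
cat > h.py <<'E'
import numpy as np, cv2
from station import *
from scipy.optimize import least_squares
C={n:calibration(n) for n in('top','side')}
def proj(n,P):
    c=C[n]; p=(np.atleast_2d(P)-c['eye'])@c['attitude']
    return np.c_[c['cx']+c['fx']*p[:,0]/-p[:,2], c['cy']+c['fy']*-p[:,1]/-p[:,2]]
def back(n,uv,z):
    c=C[n]; uv=np.atleast_2d(uv).astype(float)
    d=np.c_[(uv[:,0]-c['cx'])/c['fx'],-(uv[:,1]-c['cy'])/c['fy'],-np.ones(len(uv))]@c['attitude'].T
    return c['eye']+d*((z-c['eye'][2])/d[:,2])[:,None]
def tri(a,b):
    f=lambda P:np.r_[(proj('top',P)-a).ravel(),(proj('side',P)-b).ravel()]
    r=least_squares(f,[.4,0,.05]); return r.x,np.abs(r.fun).max()
def cen(m):
    v,u=np.nonzero(m); return np.array([u.mean(),v.mean()])
E
python3 - <<'E'
from h import *
for n in('top','side'):
    im=read_camera(n)
    for q in['lid_pull','dial_near','dial_mid','dial_far','mat','lid','case','gouge1','gouge2','gouge3','gouge4','gouge5','varnish','plane','gluepot']:
        for r in regions_of(n,q)[:4]:
            m=r['pixels']; v,u=np.nonzero(m)
            print(n,q,round(r['conf'],2),m.sum(),cen(m).round(1),u.min(),u.max(),v.min(),v.max())
    b=(215,80,330,240) if n=='top' else (260,130,415,230)
    cr=im[b[1]:b[3],b[0]:b[2],::-1]; cv2.imwrite(f'pics/{n}1.png',cv2.resize(cr,None,fx=(3.7 if n=='top' else 5),fy=(3.7 if n=='top' else 5),interpolation=cv2.INTER_CUBIC))
E
```

```text
top lid_pull 0.98 5157 [283.6 192.4] 247 319 155 229
top lid_pull 0.3 13311 [272.8 160.4] 221 323 89 232
top dial_near 0.65 139 [233.8 210. ] 228 240 203 216
top dial_mid 0.63 135 [235.1 188.5] 229 241 182 195
top dial_far 0.47 119 [236.8 168.1] 231 242 162 174
top mat 0.59 205 [184.5 183.2] 174 195 175 192
top mat 0.58 6141 [368.3 205.8] 332 406 157 253
top mat 0.33 315 [368.3 200.6] 338 393 196 206
top lid 0.67 5187 [283.7 192.2] 246 320 155 229
top case 0.65 13257 [273. 161.] 221 322 90 232
top gouge1 0.86 319 [394.4 293.8] 369 422 282 307
top gouge1 0.75 311 [370.5 171. ] 340 395 168 175
top gouge1 0.71 274 [368.5 200.8] 339 392 196 205
top gouge1 0.63 13459 [272.9 160.5] 222 323 89 232
top gouge2 0.86 319 [394.4 293.8] 369 422 282 307
top gouge2 0.75 311 [370.5 171. ] 340 395 168 175
top gouge2 0.71 274 [368.5 200.8] 339 392 196 205
top gouge2 0.63 13459 [272.9 160.5] 222 323 89 232
top gouge3 0.86 319 [394.4 293.8] 369 422 282 307
top gouge3 0.75 311 [370.5 171. ] 340 395 168 175
top gouge3 0.71 274 [368.5 200.8] 339 392 196 205
top gouge3 0.63 13459 [272.9 160.5] 222 323 89 23
[... 1949 characters left out ...]
 574 [383.4 357.9] 369 399 324 397
side gouge4 0.8 390 [263.1 300.3] 258 268 273 332
side gouge4 0.73 301 [373.6 237. ] 358 387 215 254
side gouge4 0.71 310 [318.1 259.5] 306 329 235 279
side gouge4 0.68 574 [383.4 357.9] 369 399 324 397
side gouge5 0.8 390 [263.1 300.3] 258 268 273 332
side gouge5 0.73 301 [373.6 237. ] 358 387 215 254
side gouge5 0.71 310 [318.1 259.5] 306 329 235 279
side gouge5 0.68 574 [383.4 357.9] 369 399 324 397
side varnish 0.88 435 [386.3 201.2] 378 394 184 216
side varnish 0.34 7755 [334.3 175.3] 267 409 133 221
side plane 0.46 109 [287.9 143.5] 281 295 138 149
side gluepot 0.68 382 [258.7 141. ] 249 267 129 153
side gluepot 0.16 7875 [333.7 175.3] 265 409 134 221
```

View pics/top1.png

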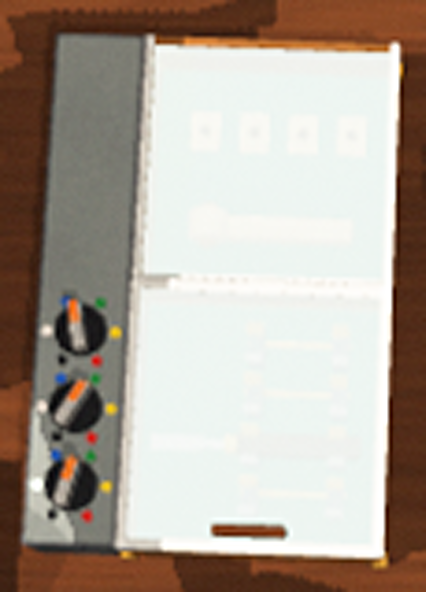

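View pics/side1.png

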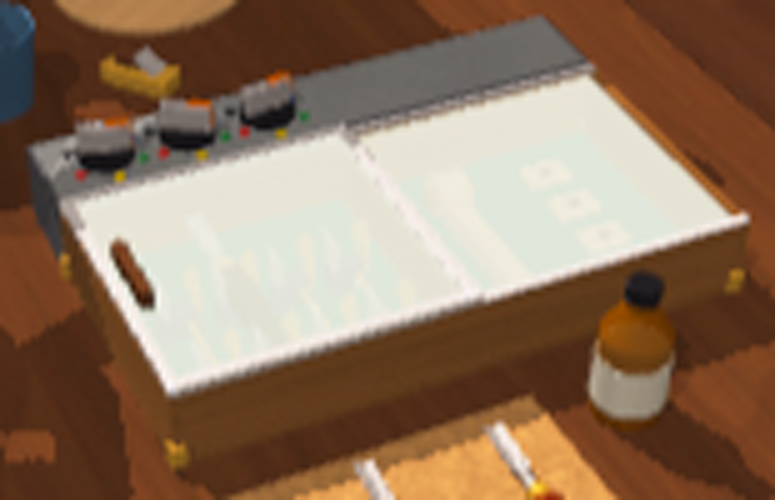

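```bash
python3 - <<'E'
from h import *
T=np.array([[57,35,379,216,78],[150,37,379,126,78],[22,543,-133,216,78],[118,548,-133,126,78],[400,45,379,-126,78],[383,555,-133,-126,81]],float)
S=np.array([[545,15,379,216,78],[592,68,379,126,78],[30,148,-133,216,78],[172,388,-133,-126,81],[747,217,379,-126,78]],float)
tu=T[:,:2]/3.7+[215,80]; su=S[:,:2]/5+[260,130]
def w(p,P): 
    c,s=np.cos(p[2]),np.sin(p[2]); P=np.atleast_2d(P)/1000
    return np.c_[p[0]+c*P[:,0]-s*P[:,1],p[1]+s*P[:,0]+c*P[:,1],P[:,2]]
f=lambda p:np.r_[(proj('top',w(p,T[:,2:]))-tu).ravel(),(proj('side',w(p,S[:,2:]))-su).ravel()]
r=least_squares(f,[.45,.1,0],loss='soft_l1'); p=r.x; print('case',p,f(p).round(1))
for q,n in((T,'t'),):
    r2=least_squares(lambda p:(proj('top',w(p,T[:,2:]))-tu).ravel(),p); print('toponly',r2.x)
def inv(P): c,s=np.cos(p[2]),np.sin(p[2]); d=P[:,:2]-p[:2]; return np.c_[c*d[:,0]+s*d[:,1],-s*d[:,0]+c*d[:,1]]*1000
print('pull',inv(back('top',np.array([[249,527]])/3.7+[215,80],.101)),inv(back('side',np.array([[132,268]])/5+[260,130],.096)))
dots=np.array([[[88,516],[107,486],[91,456],[57,456],[36,486],[52,515]],[[92,438],[111,409],[96,379],[61,379],[41,408],[56,438]],[[97,361],[116,333],[101,303],[67,302],[47,331],[62,360]]],float)
ax=[]
for d in dots:
    g=inv(back('top',d/3.7+[215,80],.079)); print('dial',g.mean(0),np.hypot(*(g-g.mean(0)).T).round(1)); ax.append(g.mean(0))
im=read_camera('top'); hsv=cv2.cvtColor(im,cv2.COLOR_RGB2HSV)
for a in ax:
    o=proj('top',w(p,[a[0],a[1],112]))[0]; uu,vv=np.meshgrid(range(640),range(400))
    m=(np.hypot(uu-o[0],vv-o[1])<8.)&(hsv[...,0]<16)&(hsv[...,1]>140)&(hsv[...,2]>150)
    # lighten weights
    e=inv(back('top',[cen(m)],.112))[0]-a; print('orange',m.sum(),e,np.arctan2(e[1],e[0]))
    g=(np.hypot(uu-o[0],vv-o[1])<7)&(hsv[...,1]<80)&(hsv[...,2]>90); 
    if g.sum(): e2=inv(back('top',[cen(g)],.112))[0]; print(' grey',g.sum(),np.arctan2(*((inv(back('top',[cen(m)],.112))[0]-e2)[::-1])))
# gouges
for z,b in(('gouges',(325,150,412,258)),):
    sub=im[b[1]:b[3],b[0]:b[2]]; cv2.imwrite('pics/mat.png',cv2.resize(sub[...,::-1],None,fx=5.5,fy=5.5,interpolation=cv2.INTER_CUBIC))
rs=regions_of('top','gouge1')
for r in rs:
    m=r['pixels']
    if not 150<m.sum()<500: continue
    v,u=np.nonzero(m); P=back('top',np.c_[u,v],.025)[:,:2]; c=P.mean(0); _,_,V=np.linalg.svd(P-c,full_matrices=False); t=(P-c)@V[0]
    print(r['conf'],cen(m),c,V[0],t.min(),t.max(),'deg',np.degrees(np.arctan2(V[0][1],V[0][0])))
E
```

```text
case [ 0.53498727  0.06833115 -0.0343964 ] [ 0.2 -1.4 -0.4 -1.   0.   0.2 -0.1 -0.2  0.6 -0.7  0.4  0.3 -0.8 -0.3
 -0.3 -1.2 -1.7 -0.3 -1.3  1.1  0.6  0.2]
toponly [ 0.53349665  0.06859355 -0.03321822]
pull [[-112.06242329    1.15336904]] [[-110.38537877    2.46618865]]
dial [-76.3497251 172.5006222] [33.  33.3 33.4 32.2 33.9 33.1]
dial [ -1.78214785 173.18359508] [32.7 33.2 33.9 32.5 33.6 34. ]
dial [ 73.47113223 172.72669174] [32.8 33.  33.5 32.9 33.3 33.3]
orange 14 [14.84596016 -1.19839959] -0.0805476202750393
 grey 45 -0.42446276766178503
orange 13 [12.98037275 -4.42164068] -0.32831252630098917
 grey 46 -0.6299977132217874
orange 12 [13.96534853  4.02769456] 0.2807867324770786
 grey 47 0.015123985845112195
0.88 [371.83965015 231.53644315] [ 0.39879711 -0.24472584] [-0.07469507 -0.99720642] -0.10123247966312854 0.09502736351344097 deg -94.28370176058763
0.86 [369.25075529 170.918429  ] [ 0.62319241 -0.23934564] [-0.0689159  -0.99762247] -0.10851451564969121 0.09552640740622245 deg -93.95172225154644
0.7 [477.61157025 228.10743802] [ 0.4115792  -0.62887668] [0.21196985 0.9772762 ] -0.11229683085466724 0.08690073747999898 deg 77.76218422320687
0.65 [393.00738007 293.35055351] [ 0.17974981 -0.31551737] [-0.38831896 -0.92152503] -0.087088005140401 0.11031904839287934 deg -112.84994081136745
```

View pics/mat.png

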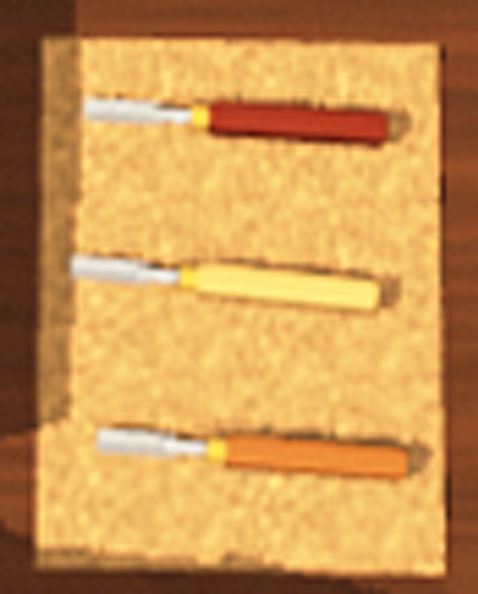

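The crop confirms the mat gouges are red-brown, pale and mid-brown, all with blades to +y. The case crop shows one dark gouge in slot 2, so slots 1, 3 and 4 are free. Dial pointers start at about -0.25 (near), -0.48 (mid) and +0.15 (far).

```bash
cat > g.py <<'E'
# usage: g.py x y z psi(deg of tool y axis) ; prints tool-frame units at the present attitude
import sys,numpy as np
from station import read_state
s=read_state(); R=np.array(s['tool_rot']); p=np.array(s['ee_pos'])
psi=np.degrees(np.arctan2(R[1,1],R[0,1]))
print('t',round(s['clock'],2),'at',p.round(4),'psi',round(psi,2),'tilt',R[:2,2].round(4),'F',np.round(s['contact_force'],1),'w',round(s['width'],3),'j',np.round(s['joint_pos'],0))
a=[float(v) for v in sys.argv[1:]]
for i in range(0,len(a),4):
    d=R.T@(np.array(a[i:i+3])-p)/.02; t=np.radians(psi-a[i+3])/.1
    print('shift',d.round(2),'turn az',round(t,2)); p=np.array(a[i:i+3])
E
python3 g.py .5393 .2406 .25 60.5
```

```text
t 1.8 at [0.1818 0.5191 0.2503] psi 70.7 tilt [-0. -0.] F [-0.7 -0.3 -0.8] w 1.001 j [67. 17. 87. -0. 76. -4.]
shift [-2.147e+01 -7.230e+00  1.000e-02] turn az 1.78
```

Call:
jog_arm --pt "-0.9 -0.3 0 0 0 0" --pt "-0.9 -0.3 0 0 0 0" --pt "-0.9 -0.3 0 0 0 0" --pt "-0.9 -0.3 0 0 0 0" --pt "-0.9 -0.3 0 0 0 0" --pt "-0.9 -0.3 0 0 0 0" --pt "-0.9 -0.3 0 0 0 0" --pt "-0.9 -0.3 0 0 0 0" --pt "-0.9 -0.3 0 0 0 0" --pt "-0.9 -0.3 0 0 0 0" --pt "-0.9 -0.3 0 0 0 0" --pt "-0.9 -0.3 0 0 0 0" --gripper -0.2 --force 60

```text
clock: 2.8
ee_pos: [0.3625, 0.3791, 0.2503]
tool_rot: [[-0.944, 0.33, 0.0], [0.33, 0.944, 0.0], [-0.0, 0.0, -1.0]]
contact_force: [-0.5, -0.0, -0.0]
width: 0.595
grip_force: 0.0
```

Call:
jog_arm --pt "-0.9 -0.3 0 0 0 0" --pt "-0.9 -0.3 0 0 0 0" --pt "-0.9 -0.3 0 0 0 0" --pt "-0.9 -0.3 0 0 0 0" --pt "-0.9 -0.3 0 0 0 0" --pt "-0.9 -0.3 0 0 0 0" --pt "-0.9 -0.3 0 0 0 0" --pt "-0.9 -0.3 0 0 0 0" --pt "-0.9 -0.3 0 0 0 0" --pt "-0.9 -0.3 0 0 0 0" --pt "-0.9 -0.3 0 0 0 0" --pt "-0.7 -0.3 0 0 0 0"

```text
clock: 3.8
ee_pos: [0.5391, 0.2409, 0.2502]
tool_rot: [[-0.944, 0.331, 0.0], [0.331, 0.944, -0.0], [-0.0, -0.0, -1.0]]
contact_force: [-0.4, 0.3, 1.0]
width: 0.598
grip_force: 0.0
```

```bash
python3 g.py .5393 .2406 .25 60.5 .5393 .2406 .11 60.5
```

```text
t 3.8 at [0.5391 0.2409 0.2502] psi 70.68 tilt [ 0. -0.] F [-0.4  0.3  1. ] w 0.598 j [ 21.  22.  80.  -0.  77. -50.]
shift [-0.01 -0.01  0.01] turn az 1.78
shift [0. 0. 7.] turn az 1.78
```

Call:
jog_arm --pt "0 0 0.7 0 0 0.18" --pt "0 0 0.7 0 0 0.18" --pt "0 0 0.7 0 0 0.18" --pt "0 0 0.7 0 0 0.18" --pt "0 0 0.7 0 0 0.18" --pt "0 0 0.7 0 0 0.18" --pt "0 0 0.7 0 0 0.18" --pt "0 0 0.7 0 0 0.18" --pt "0 0 0.7 0 0 0.18" --pt "0 0 0.7 0 0 0.16" --pt "0 0 0 0 0 0"

```text
clock: 4.72
ee_pos: [0.537, 0.2413, 0.1076]
tool_rot: [[-0.87, 0.493, -0.004], [0.493, 0.87, -0.001], [0.003, -0.003, -1.0]]
contact_force: [-1.1, 0.1, -1.4]
width: 0.604
grip_force: 0.0
```

Call:
jog_arm --pt "0 0 0 0 0 0" --pt "0 0 0 0 0 0" --pt "0 0 0 0 0 0" --pt "0 0 0 0 0 0" --pt "0 0 0 0 0 0" --pt "0 0 0 0 0 0" --gripper 1 --force 40

```text
clock: 5.22
ee_pos: [0.54, 0.2449, 0.1119]
tool_rot: [[-0.871, 0.491, 0.007], [0.491, 0.871, 0.006], [-0.003, 0.009, -1.0]]
contact_force: [15.1, 26.1, -9.3]
width: 0.129
grip_force: 43.8
```

```bash
python3 g.py .5393 .2406 .11 118.1; python3 - <<'E'
from h import *
a=read_camera('top')[150:230,205:285,::-1]; b=read_camera('side')[110:190,250:330,::-1]
cv2.imwrite('pics/mid.png',cv2.resize(np.hstack([a,b]),None,fx=5,fy=5,interpolation=cv2.INTER_CUBIC))
E
```

```text
t 5.22 at [0.54   0.2449 0.1119] psi 60.58 tilt [0.0073 0.0063] F [15.1 26.1 -9.3] w 0.129 j [ 21.  31.  88.   0.  61. -40.]
shift [-0.07 -0.2   0.1 ] turn az -10.04
```

View pics/mid.png

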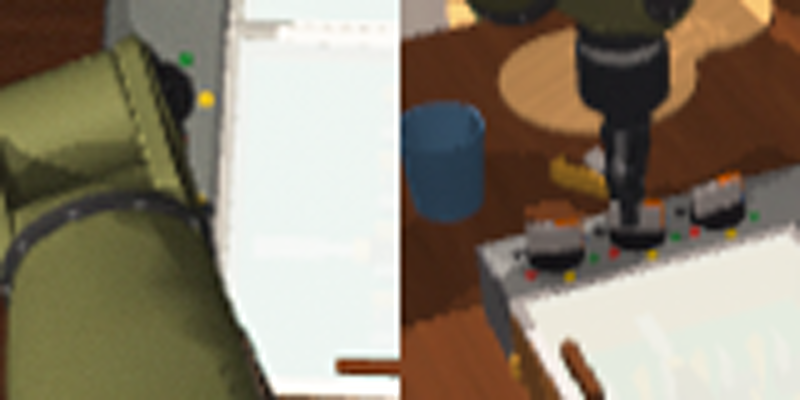

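The side view shows the fingers on the mid dial's grip bar, around (635,210) in the crop. The lateral force says I'm about 4 mm off the axis, so I'll centre and then turn.

Call:
jog_arm --pt "0 0.1 0 0 0 0" --pt "0 0.1 0 0 0 0" --pt "0 0 0 0 0 0" --pt "0 0 0 0 0 0"

```text
clock: 5.65
ee_pos: [0.5404, 0.2455, 0.1118]
tool_rot: [[-0.871, 0.492, 0.001], [0.492, 0.871, 0.0], [-0.001, 0.001, -1.0]]
contact_force: [-2.7, 0.7, 5.0]
width: 0.128
grip_force: 46.4
```

```bash
python3 g.py
```

```text
t 5.65 at [0.5404 0.2455 0.1118] psi 60.54 tilt [0.0014 0.0004] F [-2.7  0.7  5. ] w 0.128 j [ 21.  31.  87.  -0.  62. -40.]
```

Call:
jog_arm --pt "0 0 0 0 0 -1" --pt "0 0 0 0 0 -1" --pt "0 0 0 0 0 -1" --pt "0 0 0 0 0 -1" --pt "0 0 0 0 0 -1" --pt "0 0 0 0 0 -1" --pt "0 0 0 0 0 -1" --pt "0 0 0 0 0 -1" --pt "0 0 0 0 0 -1" --pt "0 0 0 0 0 -1" --pt "0 0 0 0 0 0" --pt "0 0 0 0 0 0"

```text
clock: 6.65
ee_pos: [0.5405, 0.2423, 0.1117]
tool_rot: [[-0.885, -0.466, -0.0], [-0.466, 0.885, -0.005], [0.002, -0.004, -1.0]]
contact_force: [-6.2, -26.0, 13.1]
width: 0.129
grip_force: 47.5
```

```bash
python3 g.py
```

```text
t 6.65 at [0.5405 0.2423 0.1117] psi 117.8 tilt [-0.0001 -0.0047] F [ -6.2 -26.   13.1] w 0.129 j [ 21.  31.  88.  -0.  62. -97.]
```

Call:
jog_arm --pt "0 0 0 0 0 0" --pt "0 0 0 0 0 0" --pt "0 0 0 0 0 0" --pt "0 0 0 0 0 0" --pt "0 0 -0.5 0 0 0" --pt "0 0 -0.8 0 0 0.7" --pt "0 0 -0.8 0 0 1" --pt "0 0 -0.9 0 0 1" --pt "0 0 0 0 0 1" --pt "0 0 0 0 0 1" --pt "0 0 0 0 0 1" --pt "0 0 0 0 0 1" --gripper -0.2

```text
clock: 7.65
ee_pos: [0.5401, 0.2454, 0.1712]
tool_rot: [[-0.982, 0.188, 0.001], [0.188, 0.982, 0.0], [-0.001, 0.0, -1.0]]
contact_force: [0.8, 0.1, -0.2]
width: 0.598
grip_force: 0.0
```

```bash
python3 g.py .468 .2459 .11 73.7
```

```text
t 7.65 at [0.5401 0.2454 0.1712] psi 79.15 tilt [0.0006 0.0003] F [ 0.8  0.1 -0.2] w 0.598 j [ 21.  27.  85.   0.  68. -58.]
shift [ 3.55 -0.66  3.06] turn az 0.95
```

Call:
jog_arm --pt "0.89 -0.17 0 0 0 0" --pt "0.89 -0.17 0 0 0 0" --pt "0.89 -0.16 0 0 0 0" --pt "0.88 -0.16 0 0 0 0" --pt "0 0 0 0 0 0" --pt "0 0 0.76 0 0 0.25" --pt "0 0 0.76 0 0 0.25" --pt "0 0 0.77 0 0 0.25" --pt "0 0 0.77 0 0 0.2" --pt "0 0 0 0 0 0" --pt "0 0 0 0 0 0"

```text
clock: 8.57
ee_pos: [0.4681, 0.2454, 0.1094]
tool_rot: [[-0.961, 0.275, -0.001], [0.275, 0.961, -0.0], [0.0, -0.0, -1.0]]
contact_force: [0.1, -0.0, 1.2]
width: 0.606
grip_force: 0.0
```

Call:
jog_arm --pt "0 0 0 0 0 0" --pt "0 0 0 0 0 0" --pt "0 0 0 0 0 0" --pt "0 0 0 0 0 0" --pt "0 0 0 0 0 0" --pt "0 0 0 0 0 0" --gripper 1

```text
clock: 9.07
ee_pos: [0.4684, 0.246, 0.1102]
tool_rot: [[-0.961, 0.276, 0.002], [0.276, 0.961, 0.002], [-0.001, 0.002, -1.0]]
contact_force: [0.1, 4.4, 3.4]
width: 0.134
grip_force: 42.1
```

```bash
python3 g.py .468 .2459 .11 -1.95
```

```text
t 9.07 at [0.4684 0.246  0.1102] psi 73.99 tilt [0.002  0.0017] F [0.1 4.4 3.4] w 0.134 j [ 24.  24.  99.   0.  58. -50.]
shift [ 0.02 -0.01  0.01] turn az 13.25
```

Call:
jog_arm --pt "0 0 0 0 0 1" --pt "0 0 0 0 0 1" --pt "0 0 0 0 0 1" --pt "0 0 0 0 0 1" --pt "0 0 0 0 0 1" --pt "0 0 0 0 0 1" --pt "0 0 0 0 0 1" --pt "0 0 0 0 0 1" --pt "0 0 0 0 0 1" --pt "0 0 0 0 0 1" --pt "0 0 0 0 0 1" --pt "0 0 0 0 0 1"

```text
clock: 10.07
ee_pos: [0.4686, 0.2464, 0.1102]
tool_rot: [[-0.086, 0.996, 0.003], [0.996, 0.086, 0.002], [0.002, 0.003, -1.0]]
contact_force: [2.0, 8.1, 1.5]
width: 0.136
grip_force: 41.8
```

Call:
jog_arm --pt "0 0 0 0 0 0.7" --pt "0 0 0 0 0 0.55" --pt "0 0 0 0 0 0" --pt "0 0 0 0 0 0"

```text
clock: 10.4
ee_pos: [0.4687, 0.2464, 0.1102]
tool_rot: [[0.034, 0.999, 0.003], [0.999, -0.034, 0.002], [0.003, 0.003, -1.0]]
contact_force: [4.0, 8.0, 0.6]
width: 0.127
grip_force: 41.8
```

```bash
python3 g.py .468 .2459 .11 -1.95
```

```text
t 10.4 at [0.4687 0.2464 0.1102] psi -1.96 tilt [0.003  0.0025] F [4.  8.  0.6] w 0.127 j [24. 24. 99.  0. 58. 26.]
shift [-0.02 -0.03  0.01] turn az -0.0
```

Call:
jog_arm --pt "0 0 0 0 0 0" --pt "0 0 0 0 0 0" --pt "0 0 0 0 0 0" --pt "0 0 0 0 0 0" --pt "0 0 -0.6 0 0 0" --pt "0 0 -0.8 0 0 0" --pt "0 0 -0.8 0 0 0" --pt "0 0 -0.8 0 0 0" --pt "0 0.9 0 0 0 0" --pt "0 0.9 0 0 0 0" --pt "0 0.9 0 0 0 0" --pt "0 0.9 0 0 0 0" --gripper -0.2

```text
clock: 11.4
ee_pos: [0.5406, 0.2427, 0.1692]
tool_rot: [[0.034, 0.999, 0.0], [0.999, -0.034, -0.0], [-0.0, 0.0, -1.0]]
contact_force: [-0.1, 0.9, 0.2]
width: 0.607
grip_force: 0.0
```

Call:
jog_arm --pt "0 0.9 0 0 0 0" --pt "0 0.9 0 0 0 0" --pt "0 0.9 0 0 0 0" --pt "0 0.9 0 0 0 0" --pt "0 0.3 0 0 0 1" --pt "0 0 0 0 0 1" --pt "0 0 0 0 0 1" --pt "0 0 0 0 0 1" --pt "0 0 0 0 0 1" --pt "0 0 0 0 0 1" --pt "0 0 0 0 0 1" --pt "0 0 0 0 0 1"

```text
clock: 12.4
ee_pos: [0.6177, 0.2401, 0.1689]
tool_rot: [[0.744, 0.668, -0.0], [0.668, -0.744, -0.0], [-0.0, -0.0, -1.0]]
contact_force: [0.4, -0.5, -0.1]
width: 0.602
grip_force: 0.0
```

```bash
python3 g.py .618 .241 .11 -83.4
```

```text
t 12.4 at [0.6177 0.2401 0.1689] psi -48.07 tilt [-0.0005 -0.0002] F [ 0.4 -0.5 -0.1] w 0.602 j [18. 36. 72. -0. 73. 66.]
shift [ 0.04 -0.03  2.94] turn az 6.17
```

Call:
jog_arm --pt "0.04 -0.03 0 0 0 1" --pt "0 0 0 0 0 1" --pt "0 0 0.7 0 0 1" --pt "0 0 0.7 0 0 1" --pt "0 0 0.7 0 0 1" --pt "0 0 0.8 0 0 1" --pt "0 0 0 0 0 0.17" --pt "0 0 0 0 0 0"

```text
clock: 13.07
ee_pos: [0.6177, 0.241, 0.1106]
tool_rot: [[0.993, 0.121, -0.002], [0.121, -0.993, -0.001], [-0.002, 0.0, -1.0]]
contact_force: [-0.1, -0.3, 1.1]
width: 0.598
grip_force: 0.0
```

Call:
jog_arm --pt "0 0 0 0 0 0" --pt "0 0 0 0 0 0" --pt "0 0 0 0 0 0" --pt "0 0 0 0 0 0" --pt "0 0 0 0 0 0" --pt "0 0 0 0 0 0" --gripper 1

```text
clock: 13.57
ee_pos: [0.6183, 0.2412, 0.1122]
tool_rot: [[0.993, 0.12, 0.001], [0.12, -0.993, 0.0], [0.001, -0.0, -1.0]]
contact_force: [-2.1, -1.0, 6.6]
width: 0.13
grip_force: 41.5
```

```bash
python3 g.py .618 .241 .11 -1.95
```

```text
t 13.57 at [0.6183 0.2412 0.1122] psi -83.1 tilt [0.0013 0.0002] F [-2.1 -1.   6.6] w 0.13 j [ 18.  39.  74.  -0.  67. 101.]
shift [-0.02  0.01  0.11] turn az -14.16
```

Call:
jog_arm --pt "0 0 0 0 0 -1" --pt "0 0 0 0 0 -1" --pt "0 0 0 0 0 -1" --pt "0 0 0 0 0 -1" --pt "0 0 0 0 0 -1" --pt "0 0 0 0 0 -1" --pt "0 0 0 0 0 -1" --pt "0 0 0 0 0 -1" --pt "0 0 0 0 0 -1" --pt "0 0 0 0 0 -1" --pt "0 0 0 0 0 -1" --pt "0 0 0 0 0 -1"

```text
clock: 14.57
ee_pos: [0.6186, 0.2408, 0.1122]
tool_rot: [[0.243, 0.97, 0.002], [0.97, -0.243, -0.0], [0.0, 0.002, -1.0]]
contact_force: [1.8, -4.1, 5.1]
width: 0.127
grip_force: 41.4
```

Call:
jog_arm --pt "0 0 0 0 0 -1" --pt "0 0 0 0 0 -0.6" --pt "0 0 0 0 0 -0.6" --pt "0 0 0 0 0 0" --pt "0 0 0 0 0 0"

```text
clock: 14.98
ee_pos: [0.6187, 0.2408, 0.1122]
tool_rot: [[0.03, 1.0, 0.002], [1.0, -0.03, -0.0], [-0.0, 0.002, -1.0]]
contact_force: [1.5, -3.8, 5.0]
width: 0.13
grip_force: 41.4
```

```bash
python3 g.py .424 .0745 .17 -1.95
```

```text
t 14.98 at [0.6187 0.2408 0.1122] psi -1.73 tilt [ 0.0021 -0.0001] F [ 1.5 -3.8  5. ] w 0.13 j [18. 39. 74. -0. 67. 20.]
shift [-8.61 -9.47 -2.91] turn az 0.04
```

Call:
jog_arm --pt "0 0 0 0 0 0" --pt "0 0 0 0 0 0" --pt "0 0 0 0 0 0" --pt "0 0 0 0 0 0" --pt "0 0 -0.6 0 0 0" --pt "0 0 -0.8 0 0 0" --pt "0 0 -0.8 0 0 0" --pt "0 0 -0.8 0 0 0" --pt "-0.78 -0.86 0 0 0 0" --pt "-0.78 -0.86 0 0 0 0" --pt "-0.78 -0.86 0 0 0 0" --pt "-0.78 -0.86 0 0 0 0" --gripper -0.2

```text
clock: 15.98
ee_pos: [0.5464, 0.1804, 0.172]
tool_rot: [[0.031, 1.0, 0.001], [1.0, -0.031, 0.0], [0.0, 0.001, -1.0]]
contact_force: [1.0, 1.1, 0.3]
width: 0.601
grip_force: 0.0
```

Call:
jog_arm --pt "-0.78 -0.86 0 0 0 0" --pt "-0.78 -0.86 0 0 0 0" --pt "-0.78 -0.86 0 0 0 0" --pt "-0.78 -0.86 0 0 0 0" --pt "-0.78 -0.86 0 0 0 0" --pt "-0.78 -0.86 0 0 0 0" --pt "-0.78 -0.75 0 0 0 0" --pt "0 0 0 0 0 0"

```text
clock: 16.65
ee_pos: [0.4239, 0.074, 0.1719]
tool_rot: [[0.032, 0.999, 0.0], [0.999, -0.032, -0.0], [-0.0, 0.0, -1.0]]
contact_force: [-1.0, 1.1, -0.5]
width: 0.599
grip_force: 0.0
```

```bash
python3 g.py .4265 .075 .104 -2; python3 - <<'E'
from h import *
im=read_camera('top')[...,::-1]; sd=read_camera('side')[...,::-1]
cv2.imwrite('pics/d1.png',np.hstack([cv2.resize(im[150:230,210:270],None,fx=6,fy=6,interpolation=cv2.INTER_CUBIC),cv2.resize(sd[120:216,260:344],None,fx=5,fy=5,interpolation=cv2.INTER_CUBIC)]))
E
```

```text
t 16.65 at [0.4239 0.074  0.1719] psi -1.83 tilt [ 0.0002 -0.0002] F [-1.   1.1 -0.5] w 0.599 j [  5.   7. 111.  -0.  62.   7.]
shift [0.06 0.13 3.39] turn az 0.03
```

View pics/d1.png

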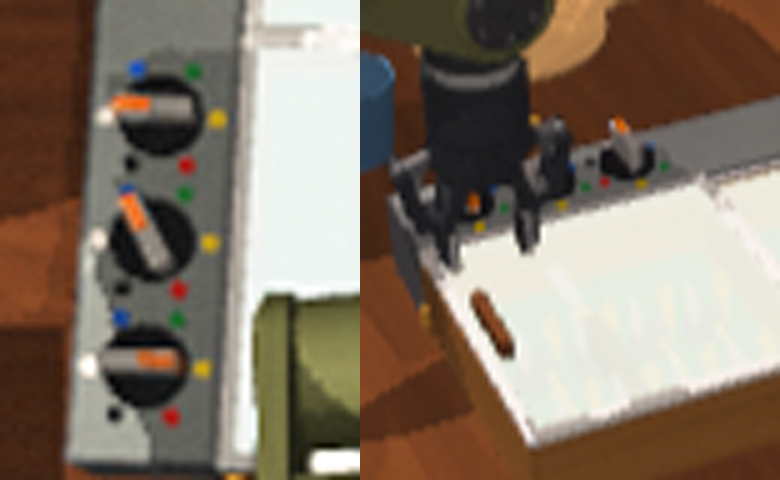

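The crop shows the far pointer at white (105,103), the mid pointer at blue (130,208) and the near pointer at yellow (170,360). Next is the lid pull.

Call:
jog_arm --pt "0.06 0.13 0.6 0 0 0" --pt "0 0 0.7 0 0 0" --pt "0 0 0.7 0 0 0" --pt "0 0 0.7 0 0 0" --pt "0 0 0.68 0 0 0" --pt "0 0 0 0 0 0" --pt "0 0 0 0 0 0"

```text
clock: 17.33
ee_pos: [0.4288, 0.077, 0.1036]
tool_rot: [[0.031, 1.0, -0.001], [1.0, -0.031, 0.0], [-0.0, -0.001, -1.0]]
contact_force: [0.2, 0.3, -0.1]
width: 0.599
grip_force: 0.0
```

Call:
jog_arm --pt "0 0 0 0 0 0" --pt "0 0 0 0 0 0" --pt "0 0 0 0 0 0" --pt "0 0 0 0 0 0" --pt "0 0 0 0 0 0" --pt "0 0 0 0 0 0" --gripper 1

```text
clock: 17.83
ee_pos: [0.4288, 0.0767, 0.1043]
tool_rot: [[0.031, 1.0, 0.001], [1.0, -0.031, 0.0], [0.0, 0.001, -1.0]]
contact_force: [-1.5, 1.1, 6.2]
width: 0.132
grip_force: 41.5
```

```bash
python3 g.py .6764 .0665 .104 -2
```

```text
t 17.83 at [0.4288 0.0767 0.1043] psi -1.78 tilt [0.0014 0.0003] F [-1.5  1.1  6.2] w 0.132 j [  5.  14. 113.   0.  53.   7.]
shift [-0.13 12.39  0.03] turn az 0.04
```

Call:
jog_arm --pt "0 0.3 0 0 0 0" --pt "0 0.6 0 0 0 0" --pt "0 0.9 0 0 0 0" --pt "0 0.9 0 0 0 0" --pt "0 0.9 0 0 0 0" --pt "0 0.9 0 0 0 0" --pt "0 0.9 0 0 0 0" --pt "0 0.9 0 0 0 0" --pt "0 0.9 0 0 0 0" --pt "0 0.9 0 0 0 0" --pt "-0.05 0.9 0 0 0 0" --pt "-0.05 0.9 0 0 0 0"

```text
clock: 18.83
ee_pos: [0.6272, 0.07, 0.1043]
tool_rot: [[0.031, 1.0, 0.001], [1.0, -0.031, 0.003], [0.003, 0.001, -1.0]]
contact_force: [-2.3, 17.8, 6.2]
width: 0.129
grip_force: 41.5
```

Call:
jog_arm --pt "0 0.9 0 0 0 0" --pt "0 0.6 0 0 0 0" --pt "0 0.4 0 0 0 0" --pt "0 0.3 0 0 0 0" --pt "0 0.2 0 0 0 0" --pt "0 0.2 0 0 0 0" --pt "0 0 0 0 0 0" --pt "0 0 0 0 0 0"

```text
clock: 19.5
ee_pos: [0.6747, 0.0686, 0.1043]
tool_rot: [[0.03, 0.999, -0.011], [1.0, -0.03, 0.002], [0.001, -0.011, -1.0]]
contact_force: [-41.2, 7.9, 26.0]
width: 0.13
grip_force: 44.2
```

```bash
python3 g.py
```

```text
t 19.5 at [0.6747 0.0686 0.1043] psi -1.71 tilt [-0.0108  0.0016] F [-41.2   7.9  26. ] w 0.13 j [ 3. 42. 71.  0. 68.  4.]
```

Call:
jog_arm --pt "0 -0.25 0 0 0 0" --pt "0 0 0 0 0 0"

```text
clock: 19.67
ee_pos: [0.6728, 0.0686, 0.1043]
tool_rot: [[0.03, 1.0, 0.001], [1.0, -0.03, 0.002], [0.002, 0.001, -1.0]]
contact_force: [-1.3, 8.6, 2.7]
width: 0.128
grip_force: 41.8
```

Call:
jog_arm --pt "0 0 0 0 0 0" --pt "0 0 0 0 0 0" --pt "0 0 0 0 0 0" --pt "0 0 0 0 0 0" --pt "0 0 -0.7 0 0 0" --pt "0 0 -0.9 0 0 0" --pt "0 0 -0.9 0 0 0" --pt "0 0 -0.9 0 0 0" --pt "0 0 -0.9 0 0 0" --pt "0 0 0 0 0 0" --gripper -0.2

```text
clock: 20.5
ee_pos: [0.6745, 0.0669, 0.1949]
tool_rot: [[0.031, 0.999, 0.007], [1.0, -0.031, 0.0], [0.0, 0.007, -1.0]]
contact_force: [0.1, -0.4, 1.1]
width: 0.596
grip_force: 0.0
```

```bash
cat > gg.py <<'E'
from h import *
im=read_camera('top'); sd=read_camera('side')
seen=[]
for q in('gouge1','gouge2','gouge3'):
  for r in regions_of('top',q):
    m=r['pixels']
    if not 120<m.sum()<500: continue
    v,u=np.nonzero(m); P=back('top',np.c_[u,v],.02)[:,:2]; c=P.mean(0)
    if not(.3<c[0]<.75 and -.42<c[1]<-.1) or any(np.hypot(*(c-d))<.02 for d in seen): continue
    seen.append(c); _,_,V=np.linalg.svd(P-c,full_matrices=False); d=V[0]*np.sign(V[0][1]); t=(P-c)@d
    col=np.median(im[m],axis=0); mid=((t.max()+t.min())/2)
    o=c+d*(mid-.0375)   # centre of 205mm extent -> origin 37.5 behind it
    print('top',round(r['conf'],2),'rgb',col,'origin',o.round(4),'tip ang',np.degrees(np.arctan2(d[1],d[0])).round(1),'len',(t.max()-t.min()).round(3))
E
python3 gg.py; python3 g.py; python3 - <<'E'
from h import *
im=read_camera('top')[...,::-1]; sd=read_camera('side')[...,::-1]
cv2.imwrite('pics/o1.png',np.hstack([cv2.resize(im[80:270,215:415],None,fx=2,fy=2,interpolation=cv2.INTER_CUBIC)[:380],cv2.resize(sd[120:310,230:430],None,fx=2,fy=2,interpolation=cv2.INTER_CUBIC)]))
E
```

```text
top 0.77 rgb [248. 226. 130.] origin [ 0.509  -0.2633] tip ang 84.0 len 0.199
top 0.73 rgb [184.  77.  41.] origin [ 0.6223 -0.2729] tip ang 86.2 len 0.208
top 0.71 rgb [177.  97.  43.] origin [ 0.3962 -0.2797] tip ang 85.5 len 0.197
t 20.75 at [0.6728 0.0669 0.1884] psi -1.78 tilt [-0.0018 -0.0001] F [-0.1 -0.5 -0.3] w 0.599 j [ 3. 36. 68. -0. 76.  4.]
```

View pics/o1.png

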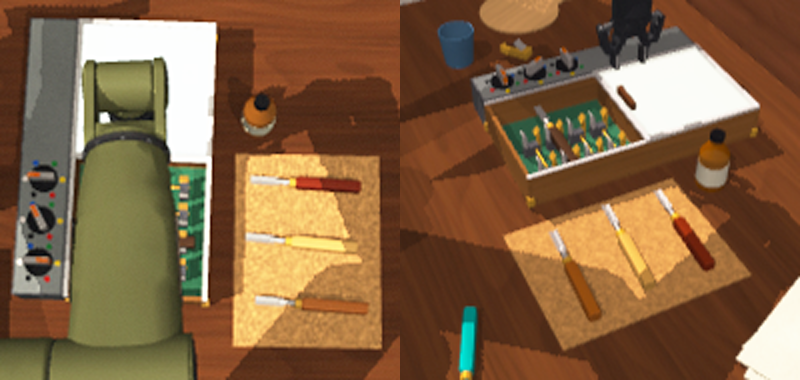

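The lid is open and the dark gouge sits in slot 2. The three mat gouges haven't moved. I'll start with the red one, which goes to slot 4.

```bash
python3 g.py .625 -.271 .22 -3.8 .625 -.271 .025 -3.8
```

```text
t 20.85 at [0.6729 0.0669 0.1885] psi -1.78 tilt [-0.0015 -0.0001] F [-0.2 -0.2  0.6] w 0.602 j [ 3. 36. 68. -0. 76.  4.]
shift [-16.96  -1.87  -1.57] turn az 0.35
shift [0.   0.01 9.75] turn az 0.35
```

Call:
jog_arm --pt "-0.2 0 -0.8 0 0 0" --pt "-0.6 0 -0.8 0 0 0" --pt "-1 -0.15 0 0 0 0" --pt "-1 -0.15 0 0 0 0" --pt "-1 -0.15 0 0 0 0" --pt "-1 -0.15 0 0 0 0" --pt "-1 -0.15 0 0 0 0" --pt "-1 -0.15 0 0 0 0" --pt "-1 -0.15 0 0 0 0" --pt "-1 -0.15 0 0 0 0" --pt "-1 -0.15 0 0 0 0" --pt "-1 -0.15 0 0 0 0"

```text
clock: 21.85
ee_pos: [0.6362, -0.1489, 0.2209]
tool_rot: [[0.031, 1.0, -0.001], [1.0, -0.031, 0.0], [0.0, -0.001, -1.0]]
contact_force: [0.7, 0.8, 0.6]
width: 0.603
grip_force: 0.0
```

Call:
jog_arm --pt "-1 -0.15 0 0 0 0" --pt "-1 -0.15 0 0 0 0" --pt "-1 -0.15 0 0 0 0" --pt "-1 -0.15 0 0 0 0" --pt "-1 -0.15 0 0 0 0" --pt "-1 -0.15 0 0 0 0" --pt "0 0 0 0 0 0"

```text
clock: 22.43
ee_pos: [0.6137, -0.2706, 0.2207]
tool_rot: [[0.034, 0.999, -0.001], [0.999, -0.034, -0.0], [-0.0, -0.001, -1.0]]
contact_force: [-0.6, 0.0, 0.0]
width: 0.6
grip_force: 0.0
```

```bash
python3 g.py .625 -.271 .22 -3.8 .625 -.271 .025 -3.8; python3 gg.py
```

```text
t 22.43 at [ 0.6137 -0.2706  0.2207] psi -1.94 tilt [-0.0011 -0.0001] F [-0.6  0.   0. ] w 0.6 j [-27.  34.  67.  -0.  79. -25.]
shift [-0.    0.56  0.03] turn az 0.32
shift [0.   0.01 9.75] turn az 0.32
```

Call:
jog_arm --pt "0 0.56 0.5 0 0 0.32" --pt "0 0 0.9 0 0 0" --pt "0 0 0.9 0 0 0" --pt "0 0 0.9 0 0 0" --pt "0 0 0.9 0 0 0" --pt "0 0 0.9 0 0 0" --pt "0 0 0.9 0 0 0" --pt "0 0 0.9 0 0 0" --pt "0 0 0.9 0 0 0" --pt "0 0 0.9 0 0 0" --pt "0 0 0.7 0 0 0" --pt "0 0 0.45 0 0 0"

```text
clock: 23.68
ee_pos: [0.6257, -0.2668, 0.0247]
tool_rot: [[0.062, 0.998, -0.002], [0.998, -0.062, 0.001], [0.001, -0.002, -1.0]]
contact_force: [0.5, 1.4, 0.1]
width: 0.601
grip_force: 0.0
```

Call:
jog_arm --pt "0 0 0 0 0 0" --pt "0 0 0 0 0 0" --pt "0 0 0 0 0 0" --pt "0 0 0 0 0 0" --pt "0 0 0 0 0 0" --pt "0 0 0 0 0 0" --gripper 1 --force 60

```text
clock: 24.18
ee_pos: [0.6265, -0.2679, 0.0276]
tool_rot: [[0.063, 0.998, 0.002], [0.998, -0.063, -0.001], [-0.001, 0.002, -1.0]]
contact_force: [-0.5, 0.5, 5.1]
width: 0.24
grip_force: 61.6
```

```bash
python3 g.py .6125 .07 .14 -2;  python3 - <<'E'
from h import *
im=read_camera('top')[...,::-1]; sd=read_camera('side')[...,::-1]
cv2.imwrite('pics/r1.png',np.hstack([cv2.resize(im[140:240,320:420],None,fx=4,fy=4,interpolation=cv2.INTER_CUBIC)[:380],cv2.resize(sd[180:275,320:420],None,fx=4,fy=4,interpolation=cv2.INTER_CUBIC)]))
E
```

```text
t 24.18 at [ 0.6265 -0.2679  0.0276] psi -3.61 tilt [ 0.0015 -0.0007] F [-0.5  0.5  5.1] w 0.24 j [-26.  47.  72.   0.  60. -23.]
shift [16.82 -1.75 -5.63] turn az -0.28
```

View pics/r1.png

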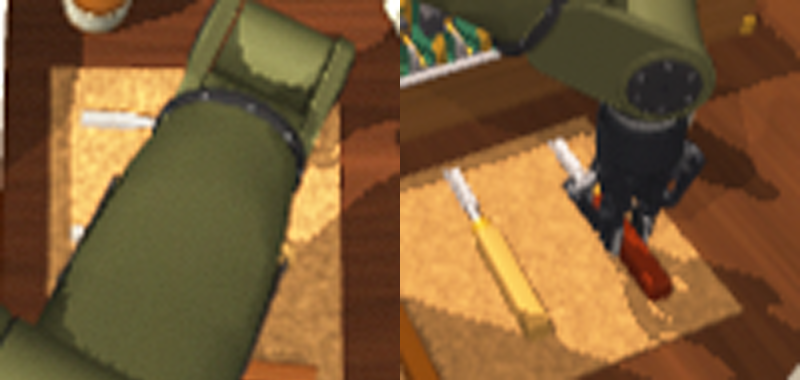

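The fingers straddle the red handle (side crop about (635,215)), with the handle on a 20 mm opening. I'll lift it and measure the open bay before inserting.

Call:
jog_arm --pt "0 0 -0.3 0 0 0" --pt "0 0 -0.7 0 0 0" --pt "0 0 -0.9 0 0 0" --pt "0 0 -0.9 0 0 0" --pt "0 0 -0.9 0 0 0" --pt "0 0 -0.9 0 0 0" --pt "0 0 -0.9 0 0 0" --pt "0 0 -0.5 0 0 0" --pt "0 0 0 0 0 0"

```text
clock: 25.03
ee_pos: [0.6268, -0.2681, 0.1499]
tool_rot: [[0.063, 0.998, 0.004], [0.998, -0.063, -0.002], [-0.002, 0.004, -1.0]]
contact_force: [0.9, -0.2, -1.3]
width: 0.236
grip_force: 60.8
```

```bash
python3 g.py .6125 .07 .14 -2;  python3 - <<'E'
from h import *
im=read_camera('top')[...,::-1]; sd=read_camera('side')[...,::-1]
cv2.imwrite('pics/bay.png',np.vstack([cv2.resize(im[155:235,240:325],None,fx=6,fy=6,interpolation=cv2.INTER_CUBIC)[:,:],])); 
cv2.imwrite('pics/bay.png',np.hstack([cv2.resize(im[155:235,240:325],None,fx=5,fy=5,interpolation=cv2.INTER_CUBIC),cv2.resize(sd[155:235,270:344],None,fx=5,fy=5,interpolation=cv2.INTER_CUBIC)]))
E
```

```text
t 25.03 at [ 0.6268 -0.2681  0.1499] psi -3.61 tilt [ 0.004 -0.002] F [ 0.9 -0.2 -1.3] w 0.236 j [-26.  39.  69.  -0.  72. -23.]
shift [16.83 -1.78  0.46] turn az -0.28
```

View pics/bay.png

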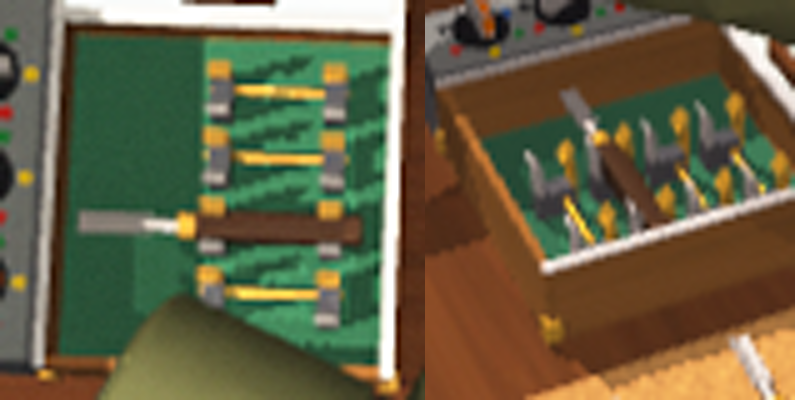

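The bay view shows four clip pairs with brass jaws on the far (+x) side. Slot 2 holds the dark gouge, with its tip at crop (80,222) and butt at (362,230). Stripes mark free slots 4, 3 and 1 at v of about 92, 158 and 294.

```bash
python3 - <<'E'
from h import *
p=np.array([.5372,.0726]);a=-.036;c,s=np.cos(a),np.sin(a)
off=np.array([.0043,.0021])
def inv(P): d=P[:,:2]+off-p; return (np.c_[c*d[:,0]+s*d[:,1],-s*d[:,0]+c*d[:,1]]*1000).round(1)
px=lambda q:np.array(q,float)/5+[240,155]
print('gouge4 tip,butt',inv(back('top',px([[80,222],[362,230]]),.052)))
for z in(.008,.02): print('stripes',z,inv(back('top',px([[277,93],[280,158],[270,294]]),z)))
print('clips (mouth top)',inv(back('top',px([[220,70],[334,75],[216,138],[332,143],[209,280],[327,285]]),.068)))
print('bay walls x far/near', inv(back('top',px([[230,32],[230,372]]),.074)))
print('deck far/near bay inner y',inv(back('top',px([[75,35],[392,40]]),.075)))
w=lambda X,Y:(p+[c*X-s*Y,s*X+c*Y]).round(4)
for y0 in(-35,-37.5): print([w(x,y0) for x in(-75,-25,25,75)])
E
```

```text
gouge4 tip,butt [[ -25.1  101.1]
 [ -23.3 -101.2]]
stripes 0.008 [[ 84.7 -33.4]
 [ 35.6 -37.8]
 [-66.3 -35. ]]
stripes 0.02 [[ 82.  -34. ]
 [ 33.2 -38.4]
 [-67.9 -35.6]]
clips (mouth top) [[ 86.6   4.9]
 [ 86.  -77. ]
 [ 36.7   5.4]
 [ 36.2 -77.6]
 [-65.8   5.3]
 [-66.2 -78.2]]
bay walls x far/near [[ 113.3   -1.4]
 [-131.   -13.1]]
deck far/near bay inner y [[ 106.6  109.3]
 [ 111.6 -117.7]]
[array([-75.6739, -32.2053]), array([-25.7063, -34.0049]), array([ 24.2613, -35.8045]), array([ 74.2289, -37.6041])]
[array([-75.7639, -34.7037]), array([-25.7963, -36.5033]), array([ 24.1713, -38.3029]), array([ 74.1389, -40.1025])]
```

Call:
jog_arm --pt "0.5 -0.11 0 0 0 0" --pt "0.95 -0.11 0 0 0 0" --pt "0.95 -0.11 0 0 0 0" --pt "0.95 -0.11 0 0 0 0" --pt "0.95 -0.11 0 0 0 0" --pt "0.95 -0.11 0 0 0 0" --pt "0.95 -0.11 0 0 0 0" --pt "0.95 -0.11 0 0 0 0" --pt "0.95 -0.11 0 0 0 0" --pt "0.95 -0.11 0 0 0 0" --pt "0.95 -0.11 0 0 0 0" --pt "0.95 -0.11 0 0 0 0"

```text
clock: 26.13
ee_pos: [0.6125, -0.0459, 0.1452]
tool_rot: [[0.063, 0.998, -0.002], [0.998, -0.063, 0.0], [0.0, -0.002, -1.0]]
contact_force: [0.7, -0.8, -1.6]
width: 0.239
grip_force: 60.7
```

Call:
jog_arm --pt "0.95 -0.11 0 0 0 0" --pt "0.95 -0.11 0 0 0 0" --pt "0.95 -0.11 0 0 0 0" --pt "0.95 -0.11 0 0 0 0" --pt "0.4 0 0 0 0 -0.27" --pt "0 0 0 0 0 0" --pt "0 0 0 0 0 0"

```text
clock: 26.72
ee_pos: [0.6097, 0.0369, 0.1459]
tool_rot: [[0.035, 0.999, -0.001], [0.999, -0.035, -0.0], [-0.0, -0.001, -1.0]]
contact_force: [0.9, -0.4, -2.2]
width: 0.243
grip_force: 60.7
```

```bash
python3 g.py .6108 .0364 .09 -2.06 .6108 .0364 .0585 -2.06
```

```text
t 26.72 at [0.6097 0.0369 0.1459] psi -2.0 tilt [-0.0009 -0.0002] F [ 0.9 -0.4 -2.2] w 0.243 j [ 0. 31. 83. -0. 67.  2.]
shift [-0.02  0.06  2.8 ] turn az 0.01
shift [0.   0.   1.57] turn az 0.01
```

Call:
jog_arm --pt "-0.02 0.06 0.5 0 0 0" --pt "0 0 0.7 0 0 0" --pt "0 0 0.7 0 0 0" --pt "0 0 0.6 0 0 0" --pt "0 0 0.3 0 0 0" --pt "0 0 0.2 0 0 0" --pt "0 0 0.2 0 0 0" --pt "0 0 0.2 0 0 0" --pt "0 0 0 0 0 0"

```text
clock: 27.47
ee_pos: [0.6113, 0.0363, 0.0784]
tool_rot: [[0.036, 0.999, 0.001], [0.999, -0.036, -0.0], [-0.0, 0.001, -1.0]]
contact_force: [1.7, -0.5, -4.6]
width: 0.235
grip_force: 60.3
```

Call:
jog_arm --pt "0 0 0.2 0 0 0" --pt "0 0 0.2 0 0 0" --pt "0 0 0.2 0 0 0" --pt "0 0 0.2 0 0 0" --pt "0 0 0 0 0 0"

```text
clock: 27.88
ee_pos: [0.6112, 0.0365, 0.0615]
tool_rot: [[0.036, 0.999, 0.0], [0.999, -0.036, 0.0], [0.0, 0.0, -1.0]]
contact_force: [8.0, -0.2, -10.7]
width: 0.24
grip_force: 59.8
```

```bash
python3 g.py .6108 .0364 .0585 -2.06
```

```text
t 27.88 at [0.6112 0.0365 0.0615] psi -2.06 tilt [0.0003 0.0001] F [  8.   -0.2 -10.7] w 0.24 j [-0. 37. 85.  0. 58.  2.]
shift [-0.01 -0.02  0.15] turn az -0.0
```

Call:
jog_arm --pt "0 0 0.1 0 0 0" --pt "0 0 0.1 0 0 0" --pt "0 0 0 0 0 0"

```text
clock: 28.13
ee_pos: [0.6113, 0.0365, 0.0595]
tool_rot: [[0.036, 0.999, 0.001], [0.999, -0.036, -0.0], [0.0, 0.001, -1.0]]
contact_force: [-3.9, 0.1, 10.5]
width: 0.241
grip_force: 62.4
```

```bash
python3 g.py
```

```text
t 28.13 at [0.6113 0.0365 0.0595] psi -2.06 tilt [ 0.0005 -0.    ] F [-3.9  0.1 10.5] w 0.241 j [-0. 37. 85. -0. 58.  2.]
```

Call:
jog_arm --pt "0 0 0.1 0 0 0" --pt "0 0 0.1 0 0 0" --pt "0 0 0 0 0 0"

```text
clock: 28.38
ee_pos: [0.6115, 0.0365, 0.0593]
tool_rot: [[0.036, 0.999, 0.001], [0.999, -0.036, -0.0], [-0.0, 0.001, -1.0]]
contact_force: [-28.1, -1.7, 52.5]
width: 0.237
grip_force: 67.7
```

```bash
python3 g.py
```

```text
t 28.38 at [0.6115 0.0365 0.0593] psi -2.05 tilt [ 0.0013 -0.0002] F [-28.1  -1.7  52.5] w 0.237 j [-0. 37. 85. -0. 57.  2.]
```

Call:
jog_arm --pt "0 0 -0.2 0 0 0" --pt "0 0 0 0 0 0"

```text
clock: 28.55
ee_pos: [0.6113, 0.0365, 0.0595]
tool_rot: [[0.036, 0.999, 0.001], [0.999, -0.036, -0.0], [0.0, 0.001, -1.0]]
contact_force: [-0.4, 0.5, 19.9]
width: 0.238
grip_force: 64.0
```

Call:
jog_arm --pt "0 0 0 0 0 0" --pt "0 0 0 0 0 0" --pt "0 0 0 0 0 0" --pt "0 0 0 0 0 0" --pt "0 0 -0.5 0 0 0" --pt "0 0 -0.9 0 0 0" --pt "0 0 -0.9 0 0 0" --pt "0 0 -0.9 0 0 0" --pt "0 0 -0.9 0 0 0" --pt "0 0 -0.9 0 0 0" --pt "0 0 -0.9 0 0 0" --pt "-1 0 -0.9 0 0 0" --gripper 0.15

```text
clock: 29.55
ee_pos: [0.6104, 0.0186, 0.1961]
tool_rot: [[0.033, 0.999, 0.001], [0.999, -0.033, 0.001], [0.001, 0.0, -1.0]]
contact_force: [0.0, 0.4, 0.2]
width: 0.425
grip_force: 0.0
```

Call:
jog_arm --pt "-1 -0.3 0 0 0 0" --pt "-1 -0.3 0 0 0 0" --pt "-1 -0.3 0 0 0 0" --pt "-1 -0.3 0 0 0 0" --pt "-1 -0.3 0 0 0 0" --pt "0 0 0 0 0 0" --gripper -0.2

```text
clock: 30.05
ee_pos: [0.576, -0.0852, 0.1953]
tool_rot: [[0.039, 0.999, 0.0], [0.999, -0.039, -0.001], [-0.001, 0.0, -1.0]]
contact_force: [0.4, -0.5, 0.5]
width: 0.603
grip_force: 0.0
```

```bash
python3 gg.py; python3 g.py .513 -.2612 .195 -6;  python3 - <<'E'
from h import *
im=read_camera('top')[...,::-1]; sd=read_camera('side')[...,::-1]
cv2.imwrite('pics/s4.png',np.hstack([cv2.resize(im[145:255,215:415],None,fx=2.2,fy=3,interpolation=cv2.INTER_CUBIC),cv2.resize(sd[145:235,270:344],None,fx=4,fy=330/90,interpolation=cv2.INTER_CUBIC)]))
E
```

```text
top 0.64 rgb [254. 235. 130.] origin [ 0.5084 -0.2762] tip ang 83.9 len 0.166
top 0.54 rgb [213. 135.  56.] origin [ 0.3966 -0.2797] tip ang 85.5 len 0.197
t 30.3 at [ 0.5771 -0.0816  0.1947] psi -2.01 tilt [0.0002 0.    ] F [ 0.5 -0.8 -0.9] w 0.606 j [-12.  24.  85.   0.  71. -10.]
shift [-9.09 -2.89 -0.02] turn az 0.7
```

View pics/s4.png

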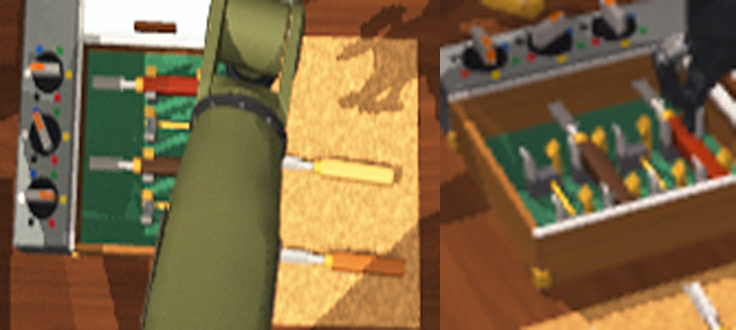

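Red is home in slot 4. The pale gouge hasn't moved, so it's next, for slot 3.

Call:
jog_arm --pt "-0.91 -0.29 0 0 0 0" --pt "-0.91 -0.29 0 0 0 0" --pt "-0.91 -0.29 0 0 0 0" --pt "-0.91 -0.29 0 0 0 0" --pt "-0.91 -0.29 0 0 0 0" --pt "-0.91 -0.29 0 0 0 0" --pt "-0.91 -0.29 0 0 0 0" --pt "-0.91 -0.29 0 0 0 0" --pt "-0.91 -0.29 0 0 0 0" --pt "-0.9 -0.28 0 0 0 0.7" --pt "0 0 0 0 0 0"

```text
clock: 31.32
ee_pos: [0.5118, -0.264, 0.1945]
tool_rot: [[0.111, 0.994, -0.0], [0.994, -0.111, -0.0], [-0.0, -0.0, -1.0]]
contact_force: [-0.3, 0.1, -0.6]
width: 0.601
grip_force: 0.0
```

Call:
jog_arm --pt "0 0 0.5 0 0 0" --pt "0 0 0.9 0 0 0" --pt "0 0 0.9 0 0 0" --pt "0 0 0.9 0 0 0" --pt "0 0 0.9 0 0 0" --pt "0 0 0.9 0 0 0" --pt "0 0 0.9 0 0 0" --pt "0 0 0.9 0 0 0" --pt "0 0 0.9 0 0 0" --pt "0 0 0.5 0 0 0" --pt "0 0 0 0 0 0"

```text
clock: 32.23
ee_pos: [0.5118, -0.2605, 0.0279]
tool_rot: [[0.104, 0.995, -0.003], [0.995, -0.104, 0.002], [0.002, -0.004, -1.0]]
contact_force: [-0.1, 0.7, -0.7]
width: 0.598
grip_force: 0.0
```

```bash
python3 g.py .513 -.2612 .025 -6
```

```text
t 32.23 at [ 0.5118 -0.2605  0.0279] psi -5.97 tilt [-0.0034  0.0021] F [-0.1  0.7 -0.7] w 0.598 j [-31.  36.  93.   0.  52. -25.]
shift [-0.03  0.06  0.15] turn az 0.0
```

Call:
jog_arm --pt "0 0 0.08 0 0 0" --pt "0 0 0 0 0 0" --pt "0 0 0 0 0 0" --pt "0 0 0 0 0 0" --pt "0 0 0 0 0 0" --pt "0 0 0 0 0 0" --pt "0 0 0 0 0 0" --gripper 1

```text
clock: 32.82
ee_pos: [0.5131, -0.2622, 0.03]
tool_rot: [[0.106, 0.994, 0.002], [0.994, -0.106, -0.001], [-0.001, 0.002, -1.0]]
contact_force: [0.5, 2.2, 5.6]
width: 0.242
grip_force: 59.9
```

```bash
python3 g.py
```

```text
t 32.82 at [ 0.5131 -0.2622  0.03  ] psi -6.07 tilt [ 0.0017 -0.0007] F [0.5 2.2 5.6] w 0.242 j [-31.  36.  92.   0.  52. -25.]
```

Call:
jog_arm --pt "0 0 -0.3 0 0 0" --pt "0 0 -0.7 0 0 0" --pt "0 0 -0.9 0 0 0" --pt "0 0 -0.9 0 0 0" --pt "0 0 -0.9 0 0 0" --pt "0 0 -0.9 0 0 0" --pt "0 0 -0.9 0 0 0" --pt "0 0 -0.5 0 0 -0.68" --pt "0 0 0 0 0 0"

```text
clock: 33.57
ee_pos: [0.5132, -0.2624, 0.1516]
tool_rot: [[0.035, 0.999, 0.003], [0.999, -0.035, -0.002], [-0.002, 0.003, -1.0]]
contact_force: [0.7, 0.1, -1.4]
width: 0.234
grip_force: 59.0
```

```bash
python3 g.py .5609 .0355 .14 -2.06; python3 gg.py
```

```text
t 33.57 at [ 0.5132 -0.2624  0.1516] psi -2.0 tilt [ 0.0033 -0.0021] F [ 0.7  0.1 -1.4] w 0.234 j [-31.  26.  89.  -0.  65. -29.]
shift [14.97  1.86  0.56] turn az 0.01
```

Call:
jog_arm --pt "0.5 0.1 0 0 0 0" --pt "0.95 0.12 0 0 0 0" --pt "0.95 0.12 0 0 0 0" --pt "0.95 0.12 0 0 0 0" --pt "0.95 0.12 0 0 0 0" --pt "0.95 0.12 0 0 0 0" --pt "0.95 0.12 0 0 0 0" --pt "0.95 0.12 0 0 0 0" --pt "0.95 0.12 0 0 0 0" --pt "0.95 0.12 0 0 0 0" --pt "0.95 0.12 0 0 0 0" --pt "0.95 0.12 0 0 0 0"

```text
clock: 34.82
ee_pos: [0.549, -0.0426, 0.1484]
tool_rot: [[0.038, 0.999, -0.001], [0.999, -0.038, 0.0], [0.0, -0.001, -1.0]]
contact_force: [0.9, -0.8, -2.1]
width: 0.233
grip_force: 59.0
```

Call:
jog_arm --pt "0.95 0.12 0 0 0 0" --pt "0.95 0.12 0 0 0 0" --pt "0.95 0.12 0 0 0 0" --pt "0.95 0.12 0 0 0 0" --pt "0.2 0 0 0 0 0" --pt "0 0 0 0 0 0" --pt "0 0 0 0 0 0"

```text
clock: 35.4
ee_pos: [0.5616, 0.0353, 0.1485]
tool_rot: [[0.038, 0.999, -0.001], [0.999, -0.038, -0.0], [-0.0, -0.001, -1.0]]
contact_force: [-0.4, 0.5, -1.7]
width: 0.236
grip_force: 59.0
```

```bash
python3 g.py .5612 .0345 .08 -2.06
```

```text
t 35.4 at [0.5616 0.0353 0.1485] psi -2.16 tilt [-0.0006 -0.0001] F [-0.4  0.5 -1.7] w 0.236 j [-0. 25. 91. -0. 64.  2.]
shift [-0.04 -0.02  3.43] turn az -0.02
```

Call:
jog_arm --pt "-0.04 -0.02 0.6 0 0 0" --pt "0 0 0.8 0 0 0" --pt "0 0 0.8 0 0 0" --pt "0 0 0.6 0 0 0" --pt "0 0 0.3 0 0 0" --pt "0 0 0.3 0 0 0" --pt "0 0 0.2 0 0 0" --pt "0 0 0.2 0 0 0" --pt "0 0 0.2 0 0 0" --pt "0 0 0.2 0 0 0" --pt "0 0 0 0 0 0"

```text
clock: 36.32
ee_pos: [0.5612, 0.0345, 0.0639]
tool_rot: [[0.038, 0.999, -0.001], [0.999, -0.038, -0.0], [-0.0, -0.001, -1.0]]
contact_force: [2.6, 1.1, -10.2]
width: 0.239
grip_force: 59.0
```

Call:
jog_arm --pt "0 0 0.1 0 0 0" --pt "0 0 0 0 0 0"

```text
clock: 36.48
ee_pos: [0.5614, 0.0346, 0.0626]
tool_rot: [[0.038, 0.999, -0.0], [0.999, -0.038, 0.0], [0.0, -0.0, -1.0]]
contact_force: [0.5, -0.2, -1.7]
width: 0.237
grip_force: 60.0
```

Call:
jog_arm --pt "0 0 0.07 0 0 0" --pt "0 0 0 0 0 0"

```text
clock: 36.65
ee_pos: [0.5618, 0.0346, 0.062]
tool_rot: [[0.038, 0.999, 0.001], [0.999, -0.038, 0.0], [0.0, 0.001, -1.0]]
contact_force: [-1.0, 0.2, 2.5]
width: 0.236
grip_force: 60.5
```

Call:
jog_arm --pt "0 0 0.06 0 0 0" --pt "0 0 0 0 0 0"

```text
clock: 36.82
ee_pos: [0.5618, 0.0346, 0.0619]
tool_rot: [[0.038, 0.999, 0.001], [0.999, -0.038, -0.0], [0.0, 0.001, -1.0]]
contact_force: [-8.7, -0.8, 18.6]
width: 0.239
grip_force: 62.3
```

Call:
jog_arm --pt "0 0 0.03 0 0 0" --pt "0 0 0 0 0 0"

```text
clock: 36.98
ee_pos: [0.5619, 0.0346, 0.0619]
tool_rot: [[0.038, 0.999, 0.001], [0.999, -0.038, -0.0], [-0.0, 0.001, -1.0]]
contact_force: [-11.9, -0.8, 24.4]
width: 0.235
grip_force: 63.3
```

Call:
jog_arm --pt "0 0 -0.08 0 0 0" --pt "0 0 0 0 0 0" --pt "0 0 0 0 0 0" --pt "0 0 0 0 0 0" --pt "0 0 0 0 0 0" --pt "0 0 -0.5 0 0 0" --pt "0 0 -0.9 0 0 0" --pt "0 0 -0.9 0 0 0" --pt "0 0 -0.9 0 0 0" --pt "0 0 -0.9 0 0 0" --pt "0 0 -0.9 0 0 0" --pt "0 0 -0.9 0 0 0" --gripper 0.15

```text
clock: 37.98
ee_pos: [0.5613, 0.0346, 0.1809]
tool_rot: [[0.038, 0.999, 0.0], [0.999, -0.038, -0.0], [0.0, 0.0, -1.0]]
contact_force: [0.3, -0.5, -0.0]
width: 0.424
grip_force: 0.0
```

```bash
python3 gg.py; python3 g.py .4006 -.2777 .185 -4.5
```

```text
top 0.57 rgb [222. 140.  57.] origin [ 0.3957 -0.2797] tip ang 85.5 len 0.197
t 38.23 at [0.5611 0.0346 0.1788] psi -2.17 tilt [-0.0007 -0.    ] F [ 0.8  0.3 -0.3] w 0.426 j [-0. 23. 90. -0. 68.  2.]
shift [-15.91  -7.43  -0.3 ] turn az 0.41
```

Call:
jog_arm --pt "-0.88 -0.41 0 0 0 0" --pt "-0.88 -0.41 0 0 0 0" --pt "-0.88 -0.41 0 0 0 0" --pt "-0.88 -0.41 0 0 0 0" --pt "-0.88 -0.41 0 0 0 0" --pt "-0.88 -0.41 0 0 0 0" --pt "-0.88 -0.41 0 0 0 0" --pt "-0.88 -0.41 0 0 0 0" --pt "-0.88 -0.41 0 0 0 0" --pt "-0.88 -0.41 0 0 0 0" --pt "-0.88 -0.41 0 0 0 0" --pt "-0.88 -0.41 0 0 0 0" --gripper -0.2

```text
clock: 39.23
ee_pos: [0.4542, -0.1734, 0.1784]
tool_rot: [[0.038, 0.999, -0.002], [0.999, -0.038, 0.001], [0.001, -0.002, -1.0]]
contact_force: [-0.3, 0.9, 0.2]
width: 0.605
grip_force: 0.0
```

Call:
jog_arm --pt "-0.88 -0.42 0 0 0 0" --pt "-0.88 -0.42 0 0 0 0" --pt "-0.88 -0.42 0 0 0 0" --pt "-0.88 -0.42 0 0 0 0" --pt "-0.88 -0.42 0 0 0 0" --pt "-0.88 -0.42 0 0 0 0.4" --pt "0 0 0 0 0 0" --pt "0 0 0 0 0 0"

```text
clock: 39.9
ee_pos: [0.4002, -0.2765, 0.1785]
tool_rot: [[0.079, 0.997, -0.001], [0.997, -0.079, 0.001], [0.001, -0.001, -1.0]]
contact_force: [0.5, 0.6, -0.9]
width: 0.599
grip_force: 0.0
```

```bash
python3 gg.py; python3 g.py .4001 -.2777 .025 -4.5
```

```text
t 40.15 at [ 0.401  -0.2757  0.1791] psi -4.39 tilt [-0.0002  0.0002] F [-0.5  0.8 -0.8] w 0.598 j [-39.  13. 102.   0.  65. -34.]
shift [-0.11 -0.04  7.71] turn az 0.02
```

Call:
jog_arm --pt "-0.1 0 0.5 0 0 0" --pt "0 0 0.9 0 0 0" --pt "0 0 0.9 0 0 0" --pt "0 0 0.9 0 0 0" --pt "0 0 0.9 0 0 0" --pt "0 0 0.9 0 0 0" --pt "0 0 0.9 0 0 0" --pt "0 0 0.9 0 0 0" --pt "0 0 0.6 0 0 0" --pt "0 0 0.3 0 0 0" --pt "0 0 0 0 0 0" --pt "0 0 0 0 0 0"

```text
clock: 41.15
ee_pos: [0.4006, -0.2783, 0.0253]
tool_rot: [[0.078, 0.997, -0.0], [0.997, -0.078, 0.0], [0.0, -0.0, -1.0]]
contact_force: [-0.1, 0.0, -0.2]
width: 0.599
grip_force: 0.0
```

Call:
jog_arm --pt "0 0 0 0 0 0" --pt "0 0 0 0 0 0" --pt "0 0 0 0 0 0" --pt "0 0 0 0 0 0" --pt "0 0 0 0 0 0" --pt "0 0 0 0 0 0" --gripper 1

```text
clock: 41.65
ee_pos: [0.401, -0.2786, 0.0262]
tool_rot: [[0.078, 0.997, 0.001], [0.997, -0.078, -0.001], [-0.001, 0.001, -1.0]]
contact_force: [-0.2, 2.2, 6.9]
width: 0.238
grip_force: 59.6
```

```bash
python3 g.py
```

```text
t 41.65 at [ 0.401  -0.2786  0.0262] psi -4.46 tilt [ 0.0013 -0.001 ] F [-0.2  2.2  6.9] w 0.238 j [-39.  28. 107.   0.  45. -35.]
```

Call:
jog_arm --pt "0 0 -0.3 0 0 0" --pt "0 0 -0.7 0 0 0" --pt "0 0 -0.9 0 0 0" --pt "0 0 -0.9 0 0 0" --pt "0 0 -0.9 0 0 0" --pt "0 0 -0.9 0 0 0" --pt "0 0 -0.9 0 0 0" --pt "0 0 -0.6 0 0 -0.4" --pt "0 0 0 0 0 0"

```text
clock: 42.4
ee_pos: [0.4013, -0.2789, 0.1501]
tool_rot: [[0.036, 0.999, 0.003], [0.999, -0.036, -0.003], [-0.003, 0.004, -1.0]]
contact_force: [0.9, 0.0, -1.2]
width: 0.237
grip_force: 58.8
```

```bash
python3 g.py .4615 .0400 .14 -2.1
```

```text
t 42.4 at [ 0.4013 -0.2789  0.1501] psi -2.07 tilt [ 0.0035 -0.0028] F [ 0.9  0.  -1.2] w 0.237 j [-39.  16. 103.  -0.  61. -37.]
shift [16.05  2.43  0.47] turn az 0.01
```

Call:
jog_arm --pt "0.5 0.14 0 0 0 0" --pt "0.96 0.14 0 0 0 0" --pt "0.96 0.14 0 0 0 0" --pt "0.96 0.14 0 0 0 0" --pt "0.96 0.14 0 0 0 0" --pt "0.96 0.14 0 0 0 0" --pt "0.96 0.14 0 0 0 0" --pt "0.96 0.14 0 0 0 0" --pt "0.96 0.14 0 0 0 0" --pt "0.96 0.14 0 0 0 0" --pt "0.96 0.14 0 0 0 0" --pt "0.96 0.14 0 0 0 0"

```text
clock: 43.4
ee_pos: [0.442, -0.057, 0.1463]
tool_rot: [[0.039, 0.999, -0.002], [0.999, -0.039, 0.0], [0.0, -0.002, -1.0]]
contact_force: [-0.7, -0.3, -0.9]
width: 0.242
grip_force: 58.8
```

Call:
jog_arm --pt "0.96 0.15 0 0 0 0" --pt "0.96 0.15 0 0 0 0" --pt "0.96 0.15 0 0 0 0" --pt "0.96 0.15 0 0 0 0" --pt "0.96 0.15 0 0 0 0" --pt "0 0 0 0 0 0" --pt "0 0 0 0 0 0" --pt "0 0 0 0 0 0"

```text
clock: 44.07
ee_pos: [0.4606, 0.0368, 0.1466]
tool_rot: [[0.038, 0.999, -0.001], [0.999, -0.038, -0.0], [-0.0, -0.001, -1.0]]
contact_force: [-0.0, 0.5, -0.8]
width: 0.238
grip_force: 58.8
```

```bash
python3 g.py .4614 .038 .08 -2.06
```

```text
t 44.07 at [0.4606 0.0368 0.1466] psi -2.19 tilt [-0.0013 -0.0001] F [-0.   0.5 -0.8] w 0.238 j [  0.  13. 107.  -0.  60.   2.]
shift [0.06 0.04 3.33] turn az -0.02
```

Call:
jog_arm --pt "0.06 0.04 0.6 0 0 0" --pt "0 0 0.8 0 0 0" --pt "0 0 0.8 0 0 0" --pt "0 0 0.6 0 0 0" --pt "0 0 0.3 0 0 0" --pt "0 0 0.3 0 0 0" --pt "0 0 0.2 0 0 0" --pt "0 0 0.2 0 0 0" --pt "0 0 0.2 0 0 0" --pt "0 0 0.2 0 0 0" --pt "0 0 0.1 0 0 0" --pt "0 0 0 0 0 0"

```text
clock: 45.07
ee_pos: [0.4615, 0.038, 0.0606]
tool_rot: [[0.038, 0.999, -0.001], [0.999, -0.038, -0.0], [-0.0, -0.001, -1.0]]
contact_force: [-4.5, -0.9, -9.1]
width: 0.239
grip_force: 58.9
```

Call:
jog_arm --pt "0 0 0.1 0 0 0" --pt "0 0 0 0 0 0"

```text
clock: 45.23
ee_pos: [0.462, 0.0379, 0.059]
tool_rot: [[0.038, 0.999, -0.0], [0.999, -0.038, -0.0], [-0.0, -0.0, -1.0]]
contact_force: [-2.1, -0.3, -7.0]
width: 0.238
grip_force: 59.2
```

Call:
jog_arm --pt "0 0 0.08 0 0 0" --pt "0 0 0 0 0 0"

```text
clock: 45.4
ee_pos: [0.4627, 0.0379, 0.0583]
tool_rot: [[0.038, 0.999, 0.002], [0.999, -0.038, -0.0], [0.0, 0.002, -1.0]]
contact_force: [-0.7, 0.1, -1.3]
width: 0.239
grip_force: 59.9
```

Call:
jog_arm --pt "0 0 0.06 0 0 0" --pt "0 0 0 0 0 0"

```text
clock: 45.57
ee_pos: [0.4627, 0.038, 0.0581]
tool_rot: [[0.038, 0.999, 0.002], [0.999, -0.038, -0.0], [0.0, 0.002, -1.0]]
contact_force: [-11.4, -0.7, 24.2]
width: 0.241
grip_force: 63.1
```

Call:
jog_arm --pt "0 0 -0.08 0 0 0" --pt "0 0 0 0 0 0" --pt "0 0 0 0 0 0" --pt "0 0 0 0 0 0" --pt "0 0 0 0 0 0" --pt "0 0 -0.5 0 0 0" --pt "0 0 -0.9 0 0 0" --pt "0 0 -0.9 0 0 0" --pt "0 0 -0.9 0 0 0" --pt "0 0 -0.9 0 0 0" --pt "0 0 -0.9 0 0 0" --pt "0 0 -0.6 0 0 0" --gripper 0.15

```text
clock: 46.57
ee_pos: [0.4623, 0.038, 0.1725]
tool_rot: [[0.038, 0.999, 0.002], [0.999, -0.038, -0.0], [0.0, 0.002, -1.0]]
contact_force: [-0.2, -0.4, 0.9]
width: 0.424
grip_force: 0.0
```

```bash
python3 g.py .674 .0675 .17 -2.06;  python3 - <<'E'
from h import *
im=read_camera('top')[...,::-1]; sd=read_camera('side')[...,::-1]
cv2.imwrite('pics/all.png',np.hstack([cv2.resize(im[120:240,215:335],None,fx=3.3,fy=3.3,interpolation=cv2.INTER_CUBIC),cv2.resize(sd[145:235,270:360],None,fx=4.4,fy=4.4,interpolation=cv2.INTER_CUBIC)]))
E
```

```text
t 46.57 at [0.4623 0.038  0.1725] psi -2.18 tilt [ 0.0021 -0.    ] F [-0.2 -0.4  0.9] w 0.424 j [  0.  11. 106.  -0.  63.   2.]
shift [ 1.88 10.52  0.15] turn az -0.02
```

View pics/all.png

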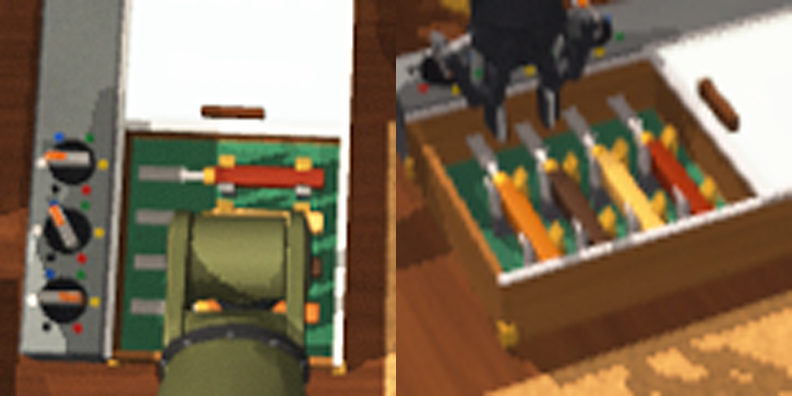

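All four gouges sit level in their clips with blades towards the dials, and the dials are still on code. Next I close the lid.

Call:
jog_arm --pt "0.16 0.87 0 0 0 0" --pt "0.16 0.87 0 0 0 0" --pt "0.16 0.87 0 0 0 0" --pt "0.16 0.87 0 0 0 0" --pt "0.16 0.87 0 0 0 0" --pt "0.16 0.87 0 0 0 0" --pt "0.16 0.87 0 0 0 0" --pt "0.16 0.87 0 0 0 0" --pt "0.16 0.88 0 0 0 0" --pt "0.16 0.88 0 0 0 0" --pt "0.16 0.88 0 0 0 0" --pt "0.1 0.88 0 0 0 0" --gripper -0.2

```text
clock: 47.67
ee_pos: [0.6733, 0.0674, 0.1689]
tool_rot: [[0.038, 0.999, -0.001], [0.999, -0.038, -0.0], [-0.0, -0.001, -1.0]]
contact_force: [-0.3, 0.7, -0.2]
width: 0.6
grip_force: 0.0
```

Call:
jog_arm --pt "0 0 0.5 0 0 0" --pt "0 0 0.7 0 0 0" --pt "0 0 0.7 0 0 0" --pt "0 0 0.7 0 0 0" --pt "0 0 0.75 0 0 0" --pt "0 0 0 0 0 0" --pt "0 0 0 0 0 0"

```text
clock: 48.25
ee_pos: [0.6722, 0.0671, 0.102]
tool_rot: [[0.038, 0.999, -0.002], [0.999, -0.038, -0.0], [-0.0, -0.002, -1.0]]
contact_force: [-0.2, -0.0, 0.2]
width: 0.602
grip_force: 0.0
```

```bash
python3 g.py .674 .0675 .104 -2.06
```

```text
t 48.25 at [0.6722 0.0671 0.102 ] psi -2.18 tilt [-0.0022 -0.0001] F [-0.2 -0.   0.2] w 0.602 j [ 3. 41. 72. -0. 67.  5.]
shift [ 0.02  0.09 -0.1 ] turn az -0.02
```

Call:
jog_arm --pt "0 0 0 0 0 0" --pt "0 0 0 0 0 0" --pt "0 0 0 0 0 0" --pt "0 0 0 0 0 0" --pt "0 0 0 0 0 0" --pt "0 0 0 0 0 0" --gripper 1 --force 40

```text
clock: 48.75
ee_pos: [0.6732, 0.0672, 0.1041]
tool_rot: [[0.038, 0.999, 0.001], [0.999, -0.038, 0.0], [0.0, 0.001, -1.0]]
contact_force: [-1.2, -0.4, 6.8]
width: 0.13
grip_force: 41.5
```

```bash
python3 g.py .4249 .0765 .104 -2.06
```

```text
t 48.75 at [0.6732 0.0672 0.1041] psi -2.17 tilt [0.0014 0.    ] F [-1.2 -0.4  6.8] w 0.13 j [ 3. 41. 72. -0. 67.  5.]
shift [-0.000e+00 -1.242e+01 -1.000e-02] turn az -0.02
```

Call:
jog_arm --pt "0 -0.4 0 0 0 0" --pt "0 -0.8 0 0 0 0" --pt "0 -1 0 0 0 0" --pt "0 -1 0 0 0 0" --pt "0 -1 0 0 0 0" --pt "0 -1 0 0 0 0" --pt "0 -1 0 0 0 0" --pt "0 -1 0 0 0 0" --pt "0 -1 0 0 0 0" --pt "0 -1 0 0 0 0" --pt "0 -1 0 0 0 0" --pt "0 -0.8 0 0 0 0"

```text
clock: 49.75
ee_pos: [0.4527, 0.0745, 0.104]
tool_rot: [[0.038, 0.999, 0.003], [0.999, -0.038, -0.002], [-0.002, 0.003, -1.0]]
contact_force: [2.2, -12.8, 6.8]
width: 0.133
grip_force: 41.5
```

Call:
jog_arm --pt "0 -0.5 0 0 0 0" --pt "0 -0.3 0 0 0 0" --pt "0 -0.3 0 0 0 0" --pt "0 -0.2 0 0 0 0" --pt "0 -0.1 0 0 0 0" --pt "0 0 0 0 0 0" --pt "0 0 0 0 0 0"

```text
clock: 50.33
ee_pos: [0.4255, 0.0754, 0.104]
tool_rot: [[0.038, 0.999, 0.002], [0.999, -0.038, -0.002], [-0.002, 0.002, -1.0]]
contact_force: [-2.0, -14.7, 9.9]
width: 0.127
grip_force: 42.1
```

```bash
python3 g.py
```

```text
t 50.33 at [0.4255 0.0754 0.104 ] psi -2.16 tilt [ 0.0016 -0.0021] F [ -2.  -14.7   9.9] w 0.127 j [  5.  14. 114.  -0.  53.   8.]
```

Call:
jog_arm --pt "0 -0.1 0 0 0 0" --pt "0 0 0 0 0 0" --pt "0 0 0 0 0 0"

```text
clock: 50.58
ee_pos: [0.4242, 0.0755, 0.104]
tool_rot: [[0.038, 0.999, 0.003], [0.999, -0.038, -0.002], [-0.002, 0.003, -1.0]]
contact_force: [3.6, -14.8, 6.3]
width: 0.126
grip_force: 41.8
```

Call:
jog_arm --pt "0 -0.07 0 0 0 0" --pt "0 0 0 0 0 0" --pt "0 0 0 0 0 0"

```text
clock: 50.83
ee_pos: [0.424, 0.0755, 0.1041]
tool_rot: [[0.038, 0.999, 0.007], [0.999, -0.038, -0.002], [-0.002, 0.007, -1.0]]
contact_force: [16.6, -15.0, -4.6]
width: 0.126
grip_force: 40.5
```

Call:
jog_arm --pt "0 0 0 0 0 0" --pt "0 0 0 0 0 0" --pt "0 0 0 0 0 0" --pt "0 0 0 0 0 0" --pt "0 0 -0.5 0 0 0" --pt "0 0 -0.9 0 0 0" --pt "0 0 -0.9 0 0 0" --pt "0 0 -0.9 0 0 0" --pt "0 0 0 0 0 0" --gripper -0.2

```text
clock: 51.58
ee_pos: [0.4228, 0.0769, 0.1707]
tool_rot: [[0.038, 0.999, 0.005], [0.999, -0.038, 0.001], [0.001, 0.005, -1.0]]
contact_force: [0.6, -0.5, 0.8]
width: 0.598
grip_force: 0.0
```

```bash
python3 g.py .6187 .2408 .17 -2.06
```

```text
t 51.58 at [0.4228 0.0769 0.1707] psi -2.16 tilt [0.0051 0.0005] F [ 0.6 -0.5  0.8] w 0.598 j [  5.   7. 111.   0.  62.   8.]
shift [8.56 9.48 0.09] turn az -0.02
```

Call:
jog_arm --pt "0.8 0.88 0 0 0 0" --pt "0.8 0.88 0 0 0 0" --pt "0.8 0.88 0 0 0 0" --pt "0.8 0.88 0 0 0 0" --pt "0.8 0.88 0 0 0 0" --pt "0.8 0.88 0 0 0 0" --pt "0.8 0.88 0 0 0 0" --pt "0.8 0.88 0 0 0 0" --pt "0.8 0.88 0 0 0 0" --pt "0.8 0.88 0 0 0 0" --pt "0.56 0.68 0 0 0 0" --pt "0 0 0 0 0 0"

```text
clock: 52.58
ee_pos: [0.6188, 0.2422, 0.1666]
tool_rot: [[0.037, 0.999, -0.0], [0.999, -0.037, 0.0], [0.0, -0.0, -1.0]]
contact_force: [-1.2, -0.1, -0.6]
width: 0.602
grip_force: 0.0
```

```bash
python3 g.py .6187 .2408 .11 -2.06
```

```text
t 52.58 at [0.6188 0.2422 0.1666] psi -2.11 tilt [-0.0001  0.0002] F [-1.2 -0.1 -0.6] w 0.602 j [18. 36. 71.  0. 73. 20.]
shift [-0.07 -0.    2.83] turn az -0.01
```

Call:
jog_arm --pt "-0.07 0 0.5 0 0 0" --pt "0 0 0.8 0 0 0" --pt "0 0 0.8 0 0 0" --pt "0 0 0.7 0 0 0" --pt "0 0 0 0 0 0" --pt "0 0 0 0 0 0"

```text
clock: 53.08
ee_pos: [0.6171, 0.2387, 0.1106]
tool_rot: [[0.038, 0.999, -0.001], [0.999, -0.038, -0.0], [-0.001, -0.001, -1.0]]
contact_force: [-1.3, 0.2, 0.4]
width: 0.598
grip_force: 0.0
```

Call:
jog_arm --pt "0 0 0 0 0 0" --pt "0 0 0 0 0 0" --pt "0 0 0 0 0 0" --pt "0 0 0 0 0 0" --pt "0 0 0 0 0 0" --pt "0 0 0 0 0 0" --gripper 1

```text
clock: 53.58
ee_pos: [0.6185, 0.2392, 0.1122]
tool_rot: [[0.038, 0.999, 0.003], [0.999, -0.038, 0.001], [0.001, 0.003, -1.0]]
contact_force: [5.6, 0.0, 2.3]
width: 0.129
grip_force: 42.6
```

Call:
jog_arm --pt "0 0 0 0 0 0.95" --pt "0 0 0 0 0 0.95" --pt "0 0 0 0 0 0.95" --pt "0 0 0 0 0 0.95" --pt "0 0 0 0 0 0.95" --pt "0 0 0 0 0 0.95" --pt "0 0 0 0 0 0.95" --pt "0 0 0 0 0 0.95" --pt "0 0 0 0 0 0.95" --pt "0 0 0 0 0 0.95" --pt "0 0 0 0 0 0.95" --pt "0 0 0 0 0 0"

```text
clock: 54.58
ee_pos: [0.617, 0.2402, 0.1122]
tool_rot: [[0.886, 0.464, -0.0], [0.464, -0.886, 0.001], [0.0, -0.001, -1.0]]
contact_force: [-7.7, 4.2, 7.6]
width: 0.131
grip_force: 43.4
```

Call:
jog_arm --pt "0 0 0 0 0 0" --pt "0 0 0 0 0 0" --pt "0 0 0 0 0 0" --pt "0 0 0 0 0 0" --pt "0 0 -0.6 0 0 0" --pt "0 0 -0.8 0 0 0" --pt "0 0 -0.8 0 0 0" --pt "0 0 -0.8 0 0 0" --pt "0 0 0 0 0 0" --gripper -0.2

```text
clock: 55.33
ee_pos: [0.6187, 0.2395, 0.1756]
tool_rot: [[0.883, 0.469, 0.006], [0.469, -0.883, 0.002], [0.006, 0.001, -1.0]]
contact_force: [0.4, 0.5, -0.2]
width: 0.602
grip_force: 0.0
```

```bash
python3 g.py .5432 .2434 .17 -61.9
```

```text
t 55.33 at [0.6187 0.2395 0.1756] psi -62.05 tilt [0.0055 0.0018] F [ 0.4  0.5 -0.2] w 0.602 j [18. 35. 71. -0. 73. 80.]
shift [-3.25 -1.94  0.26] turn az -0.03
```

Call:
jog_arm --pt "-0.82 -0.49 0 0 0 0" --pt "-0.82 -0.49 0 0 0 0" --pt "-0.82 -0.49 0 0 0 0" --pt "-0.82 -0.49 0 0 0 0" --pt "0 0 0 0 0 0" --pt "0 0 0.6 0 0 0" --pt "0 0 0.8 0 0 0" --pt "0 0 0.8 0 0 0" --pt "0 0 0.8 0 0 0" --pt "0 0 0.1 0 0 0" --pt "0 0 0 0 0 0"

```text
clock: 56.25
ee_pos: [0.5412, 0.2427, 0.1076]
tool_rot: [[0.884, 0.468, -0.002], [0.468, -0.884, -0.001], [-0.002, -0.0, -1.0]]
contact_force: [0.1, 0.5, 0.6]
width: 0.602
grip_force: 0.0
```

Call:
jog_arm --pt "0 0 0 0 0 0" --pt "0 0 0 0 0 0" --pt "0 0 0 0 0 0" --pt "0 0 0 0 0 0" --pt "0 0 0 0 0 0" --pt "0 0 0 0 0 0" --gripper 1

```text
clock: 56.75
ee_pos: [0.5419, 0.2428, 0.1101]
tool_rot: [[0.883, 0.468, 0.002], [0.468, -0.883, 0.0], [0.002, 0.001, -1.0]]
contact_force: [1.7, -4.5, 7.4]
width: 0.127
grip_force: 42.0
```

Call:
jog_arm --pt "0 0 0 0 0 -0.95" --pt "0 0 0 0 0 -0.95" --pt "0 0 0 0 0 -0.95" --pt "0 0 0 0 0 -0.95" --pt "0 0 0 0 0 -0.95" --pt "0 0 0 0 0 -0.95" --pt "0 0 0 0 0 -0.95" --pt "0 0 0 0 0 -0.95" --pt "0 0 0 0 0 -0.95" --pt "0 0 0 0 0 -0.95" --pt "0 0 0 0 0 -0.95" --pt "0 0 0 0 0 0"

```text
clock: 57.75
ee_pos: [0.5434, 0.2418, 0.1101]
tool_rot: [[0.033, 0.999, 0.005], [0.999, -0.033, -0.001], [-0.001, 0.005, -1.0]]
contact_force: [14.3, -11.2, 1.3]
width: 0.128
grip_force: 41.2
```

Call:
jog_arm --pt "0 0 0 0 0 0" --pt "0 0 0 0 0 0" --pt "0 0 0 0 0 0" --pt "0 0 0 0 0 0" --pt "0 0 -0.6 0 0 0" --pt "0 0 -0.8 0 0 0" --pt "0 0 -0.8 0 0 0" --pt "0 0 -0.8 0 0 0" --pt "0 0 0 0 0 0" --gripper -0.2

```text
clock: 58.5
ee_pos: [0.5423, 0.2437, 0.1732]
tool_rot: [[0.038, 0.999, 0.005], [0.999, -0.038, 0.002], [0.002, 0.005, -1.0]]
contact_force: [0.6, -0.0, 0.4]
width: 0.601
grip_force: 0.0
```

```bash
python3 g.py .4685 .2463 .17 -2
```

```text
t 58.5 at [0.5423 0.2437 0.1732] psi -2.17 tilt [0.005 0.002] F [ 0.6 -0.   0.4] w 0.601 j [21. 27. 85.  0. 68. 23.]
shift [-0.01 -3.69  0.14] turn az -0.03
```

Call:
jog_arm --pt "0 -0.92 0 0 0 0" --pt "0 -0.92 0 0 0 0" --pt "0 -0.92 0 0 0 0" --pt "0 -0.92 0 0 0 0" --pt "0 0 0 0 0 0" --pt "0 0 0.6 0 0 0" --pt "0 0 0.8 0 0 0" --pt "0 0 0.8 0 0 0" --pt "0 0 0.8 0 0 0" --pt "0 0 0 0 0 0" --pt "0 0 0 0 0 0"

```text
clock: 59.42
ee_pos: [0.4677, 0.2458, 0.1089]
tool_rot: [[0.038, 0.999, -0.001], [0.999, -0.038, -0.001], [-0.001, -0.001, -1.0]]
contact_force: [-0.1, 1.0, 0.6]
width: 0.598
grip_force: 0.0
```

Call:
jog_arm --pt "0 0 0 0 0 0" --pt "0 0 0 0 0 0" --pt "0 0 0 0 0 0" --pt "0 0 0 0 0 0" --pt "0 0 0 0 0 0" --pt "0 0 0 0 0 0" --gripper 1

```text
clock: 59.92
ee_pos: [0.4686, 0.246, 0.1102]
tool_rot: [[0.038, 0.999, 0.003], [0.999, -0.038, 0.001], [0.001, 0.003, -1.0]]
contact_force: [5.7, -0.5, 3.0]
width: 0.132
grip_force: 42.9
```

Call:
jog_arm --pt "0 0 0 0 0 -0.95" --pt "0 0 0 0 0 -0.95" --pt "0 0 0 0 0 -0.95" --pt "0 0 0 0 0 -0.95" --pt "0 0 0 0 0 -0.95" --pt "0 0 0 0 0 -0.95" --pt "0 0 0 0 0 -0.95" --pt "0 0 0 0 0 -0.95" --pt "0 0 0 0 0 -0.95" --pt "0 0 0 0 0 -0.95" --pt "0 0 0 0 0 -0.95" --pt "0 0 0 0 0 0"

```text
clock: 60.92
ee_pos: [0.4687, 0.246, 0.1102]
tool_rot: [[-0.848, 0.529, 0.003], [0.529, 0.848, 0.001], [-0.002, 0.002, -1.0]]
contact_force: [5.9, -0.2, 3.6]
width: 0.131
grip_force: 42.8
```

Call:
jog_arm --pt "0 0 0 0 0 0" --pt "0 0 0 0 0 0" --pt "0 0 0 0 0 0" --pt "0 0 0 0 0 0" --pt "0 0 -0.6 0 0 0" --pt "0 0 -0.9 0 0 0" --pt "0 0 -0.9 0 0 0" --pt "0 0 -0.9 0 0 0" --pt "0 0 -0.9 0 0 0" --pt "0 0 -0.9 0 0 0" --pt "0 0 -0.9 0 0 0" --pt "0 0 0 0 0 0" --gripper -0.2

```text
clock: 61.92
ee_pos: [0.4685, 0.2463, 0.2325]
tool_rot: [[-0.845, 0.534, 0.004], [0.534, 0.845, 0.002], [-0.003, 0.004, -1.0]]
contact_force: [0.5, -0.4, 0.9]
width: 0.597
grip_force: 0.0
```

```bash
python3 g.py .30 .45 .25 57.9
```

```text
t 61.92 at [0.4685 0.2463 0.2325] psi 57.69 tilt [0.0044 0.002 ] F [ 0.5 -0.4  0.9] w 0.597 j [ 24.  15.  92.   0.  72. -34.]
shift [12.56  4.11 -0.89] turn az -0.04
```

Now I'll clear the arm away and do one final check.

Call:
jog_arm --pt "0.9 0.3 0 0 0 0" --pt "0.9 0.3 0 0 0 0" --pt "0.9 0.3 0 0 0 0" --pt "0.9 0.3 0 0 0 0" --pt "0.9 0.3 0 0 0 0" --pt "0.9 0.3 0 0 0 0" --pt "0.9 0.3 0 0 0 0" --pt "0.9 0.3 0 0 0 0" --pt "0.9 0.3 0 0 0 0" --pt "0.9 0.3 0 0 0 0" --pt "0.9 0.3 0 0 0 0" --pt "0 0 0 0 0 0"

```text
clock: 62.92
ee_pos: [0.3337, 0.4091, 0.2283]
tool_rot: [[-0.846, 0.533, -0.001], [0.533, 0.846, -0.0], [0.001, -0.001, -1.0]]
contact_force: [0.6, -0.6, -0.4]
width: 0.596
grip_force: 0.0
```

```bash
python3 - <<'E'
from h import *
im=read_camera('top')[...,::-1]; sd=read_camera('side')[...,::-1]
cv2.imwrite('pics/end.png',np.hstack([cv2.resize(im[80:240,150:360],None,fx=2,fy=3,interpolation=cv2.INTER_CUBIC),cv2.resize(sd[130:230,260:355],None,fx=4,fy=4.8,interpolation=cv2.INTER_CUBIC)]))
E
```

```text
(no output)
```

View pics/end.png

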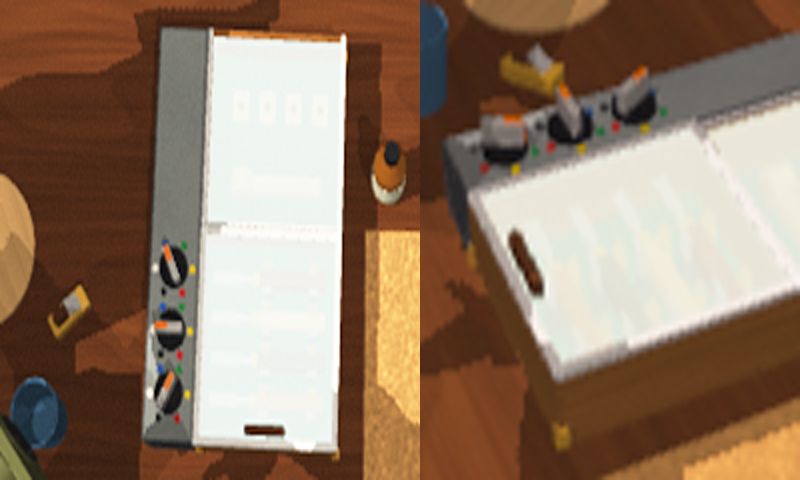

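The final picture shows the lid shut with four gouges under it. The near pointer is on green, mid on white and far on blue. The bottle, plane and glue pot haven't moved.

```bash
python3 -c "from station import *; print(job_done())"
```

```text
the job is handed in; nothing more can be done
None
```

The job is handed in at about 63 s: the three mat gouges are in slots 1, 3 and 4, the dark one is still in slot 2, the lid is shut, and all three dials are off their codes; no verdict came back.

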